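# Load the crayon-pack dispenser

## Robot

A 6-joint arm with a two-finger parallel gripper is mounted at the origin on a cart in front of the work surface, level with it; the furniture and walls round the work are solid. World frame = base frame: x ahead of the robot, y to its left, z up, the work surface at z = 0. Lengths are in mm, angles in degrees, forces in N, time in s.
With the tool pointing down it reaches from about 300 to 850 mm from the base axis. Payload 4.2 kg.
Tool frame: the origin (TCP) lies between the finger pads; the fingertips stand 22 mm ahead of it and the grasp point (between the pads) lies 3 mm ahead of it; z points along the fingers, y is the direction in which the jaws open and shut (so a half turn about z gives the same grasp; the last joint's range is limited). The gripper opens to 91 mm and grips with 3 to 60 N. Pads are 32 mm wide; open, the fingers measure 118 mm over their backs; the gripper's body (76 mm by 178 mm) begins 60 mm behind the grasp point.
Start: joints at [71.104, 18.312, 89.639, -0, 72.044, -1.146], TCP at [175.302, 547.644, 201.176] pointing down, gripper open.
Joint ranges: [-177.97, 177.97], [-48.28, 115.42], [12.27, 149.76], [-77.06, 257.06], [2.81, 150.46], [-146.56, 146.56]. Speed limits (degrees/s): [147.25, 147.25, 180, 180, 180, 180].

## Interface

Orientations are given as [roll, pitch, yaw] about the fixed x, y, z axes, in that order (R = Rz(yaw) Ry(pitch) Rx(roll)).
In Python, from workcell import * gives the robot as it stands.
- The arm moves only by the shell command python3 -m jog 'ROWS' [OPENING] [FORCE]. ROWS is text: rows parted by semicolons, each of 6 numbers parted by spaces: the shift along the tool's x, y, z in units of 0.5 m (1.0 is 0.5 m), then the turn, a rotation vector about the tool's x, y, z in units of pi/2 rad (1.0 is pi/2 rad). A call has 1 to 20 rows; each row is the pose to reach, as a shift and turn from the pose measured when the call began, along the tool's axes at that moment; what a row does not reach only later rows make up. A row lasts 1/12 s, in which the tool goes at most 41.7 mm and 7.16 degrees, less where a joint would pass 70% of its speed; a pose out of reach is approached as far as the arm can. A call with a number of a shift or a turn outside -1 to 1 is refused whole. A call with a gripper value outside its range is refused whole. OPENING is the opening, from -1 (shut) to 1 (fully open), set as the call begins (- or left out, the last holds). The fingers move at their own pace and stop on an object; FORCE is the grip in N (left out, the last holds). Time passes only in rows, so rows that repeat a pose let the fingers close. It gives the time, the measured TCP pose, the force and the opening at its end, in the units of the state.
- state(): the state, without advancing time (a new reading comes with each control period).
- grab_frame(name): name is "scene" or "side" or "wrist"; returns the picture (384x512x3 uint8, red, green, blue); there is no depth.
- calibration(name): a dict with "mtx" (3x3 intrinsics, pixels), "rvec" (rotation vector, rad) and "tvec" (3), from world to camera coordinates, as OpenCV has them. Camera axes: x right, y down, z forward; pixel columns grow to the right and rows downward; lengths in mm; the calibration is good to about 2 mm. The wrist camera is an equidistant fisheye: a pixel r from the principal point sees the ray r / f radians off the axis. A picture is of the moment at which its call begins: read the wrist's pose just before it. calibration takes no time and is no camera call; for the wrist camera it gives the pose at the moment of the call.
- job_done(): hands the job in, once; it reports no verdict.
Trained networks look in the newest picture that a camera, given by its name, has taken for a name from the list of things; names that differ only in an ending like _2 or _b are one class to them, and where a whole thing is asked for, a point or a joint stands for the part that bears it (a point fixed in the world has none). Each returns a list of dicts, best first, with "confidence" (0 to 1); they miss things now and then, are a little off and sometimes report something else, mostly with a low value. They report only what shows in the picture. A call takes as long as a camera call. They do not tell look-alikes from the thing itself.
- spot_in(query, camera): "rect" ([left, top, right, bottom] in pixels, round what is visible of it).
- tip_of(query, camera): "location" ([column, row] in pixels: a listed point, or the origin of a listed thing).
The state is a dict: "time_s": time; "qpos": joint angles; "qvel": joint speeds; "effort": joint torques, N m; "ee_pos": TCP position; "ee_rot": TCP orientation; "force": force on the tool from outside, world axes, zero at the start; "torque": the same for the moment, N m; "gripper_width": finger opening in mm.
Only numpy, scipy, OpenCV 4.12 (cv2) and the standard library are available. Lean on these libraries where they do the work, as an engineer would, in place of code of your own. Each camera call takes 0.05 s, during which the arm holds its last target. There are 200 camera calls.

## Task

Load the spring dispenser with every crayon pack lying loose on the table: swing its cover aside, press the packs one after another down past the two brass catches so that the catches hold the whole stack under them, then swing the cover fully back over the mouth. The crayons are brittle, so be gentle: never let the fingers bear on a pack with more than 60 N in all (a grip of 30 N from each finger). Leave the chalk block, the eraser and the mixing cup alone.

Things in the scene. Friction and masses are not known exactly. Their poses are not given: they have to be found in the camera images.
- dispenser: fixed green upright well for one stack of packs, on a 200 x 100 mm base plate; origin at table level on the well's axis, z up. Well 58 mm along its x, 49 mm along its y (a pack goes in with its 53 mm length along x, its 44 mm width along y), closed at the x ends; each y side has a window 42 mm wide from 72 mm above the table up to the mouth, for fingers holding a pack by its width.
- mouth (a point): centre of the open top of the well, 150 mm above the table, axes as the dispenser's; its corners are flared about 5 mm outward, up to 157 mm high. The pivot post of the cover stands 78 mm towards +x; a thin stop post (top 160 mm above the table) at x -50, y +36 mm.
- catch_level (a point): on the well's axis 115 mm above the table, level with the flat undersides of the two brass spring catches, in the middle of the x ends, 20 mm wide, 44 mm between noses, slopes rising to 129 mm. A pack put in lies on the slopes; pressed down mid-top until its top is 3 mm under this level, they snap over it; let go, the spring lifts it to them, its underside 19 mm below this level, earlier packs deeper.
- follower (a joint): orange spring plate under the stack: m pushed down from rest, 0 empty (top 2 mm below the catch level), 0.092 bottomed; 0.017 with one pack held under the catches, 0.019 more for each further one. It pushes up with about 3.5 N at 0, plus 70 N per metre; passing the catches takes about 1 to 3 N more. Four packs leave about 18 mm of press travel.
- cover (a joint): flat aluminium cover, rad about its vertical pivot: 0 closed over the mouth against its stop, growing anticlockwise seen from above to 1.9 (off on the dispenser's -y side). Stays where left; under 1 N moves it at the knob. From 1.4 the mouth is quite free. Plate 50 mm wide, 114 mm from pivot to end, 154.5 to 160 mm above the table.
- cover_knob (a point): middle of the round black knob on the cover, 18 mm diameter, 28 mm high, from 164 to 192 mm above the table, this point at 177 mm; 78 mm from the pivot, over the well's axis when closed. Pinch it from above or push it sideways along its arc.
- pack_a: white card pack of litho crayons, a flat brick 44 mm along its x, 53 mm along its y, 19 mm high (z), 45 g; origin at the centre of its underside. Lies flat on the table at the start. May be absent in a run. It may go in either way up and either way round.
- pack_b: white card pack of litho crayons, a flat brick 44 mm along its x, 53 mm along its y, 19 mm high (z), 45 g; origin at the centre of its underside. Lies flat on the table at the start. May be absent in a run. It may go in either way up and either way round.
- pack_c: white card pack of litho crayons, a flat brick 44 mm along its x, 53 mm along its y, 19 mm high (z), 45 g; origin at the centre of its underside. Lies flat on the table at the start. May be absent in a run. It may go in either way up and either way round.
- pack_d: white card pack of litho crayons, a flat brick 44 mm along its x, 53 mm along its y, 19 mm high (z), 45 g; origin at the centre of its underside. Lies flat on the table at the start. May be absent in a run. It may go in either way up and either way round.
- pack_a_mid (a point): the middle of pack_a, 9.5 mm above the centre of its underside
- pack_b_mid (a point): the middle of pack_b, 9.5 mm above the centre of its underside
- pack_c_mid (a point): the middle of pack_c, 9.5 mm above the centre of its underside
- pack_d_mid (a point): the middle of pack_d, 9.5 mm above the centre of its underside
- eraser: worn white eraser, 21 x 42 x 12 mm, origin at the centre of its underside; leave alone
- chalk_block: white paper-wrapped chalk block, 58 x 108 x 34 mm (larger than the packs), origin at the centre of its underside; leave alone
- mixing_cup: clear plastic cup, 69 mm wide, 88 mm high, origin at the centre of its underside; leave alone
Not all that is in view belongs to the job. Leave any green or orange look-alike of the pack_c alone. Leave any brown look-alike of the pack_a alone.

How it is judged:
By the outcome, as a careful person would: the job done as asked, in the order asked, and still so for the second after the job is handed in, with the robot touching nothing.
Of pack_a, pack_b, pack_c, pack_d only 3 to 4 are there at a start; the rules pass over those that are not, and their reading is None.
At some moment in a run one of pack_a, pack_b, pack_c, pack_d may be knocked a few centimetres aside while the robot is not near it.
Once in a run the grip may slacken for a moment while it holds something.
It also fails if it takes over 210 s, if anything falls off the work surface, if the arm or the gripper's body presses on something with over 40 N, if the wrist force passes 120 N, or if a joint passes its speed limit or range.

## Working session

There is one attempt and no reset: what is moved stays moved. The work goes in short steps, Python scripts to look and compute and a shell command to move; the robot and the scene stay as the last step left them, time stands still between calls to the robot, and variables do not carry over. Pictures are saved under pics/ and viewed, about 12 in all and at most 16, crops included, and the job is handed in when it is done.

```bash
ls; mkdir -p pics; cat > h.py <<'E'
from workcell import *
import numpy as np, cv2
from scipy.spatial.transform import Rotation as R
def save(cam,name):
    im=grab_frame(cam); cv2.imwrite(f'pics/{name}.png',im[:,:,::-1]); return im
def ray(cam,uv,c=None):
    c=c or calibration(cam); K=np.array(c['mtx'],float); Rm=cv2.Rodrigues(np.array(c['rvec'],float))[0]; t=np.array(c['tvec'],float).ravel()
    x=(uv[0]-K[0,2])/K[0,0]; y=(uv[1]-K[1,2])/K[1,1]
    if cam=='wrist':
        r=np.hypot(x,y); d=np.array([np.sin(r)*x/r,np.sin(r)*y/r,np.cos(r)]) if r>0 else np.array([0,0,1.])
    else: d=np.array([x,y,1.])
    return -Rm.T@t, Rm.T@d
def onz(cam,uv,z,c=None):
    o,d=ray(cam,uv,c); return o+d*(z-o[2])/d[2]
def proj(cam,P,c=None):
    c=c or calibration(cam); K=np.array(c['mtx'],float); Rm=cv2.Rodrigues(np.array(c['rvec'],float))[0]; t=np.array(c['tvec'],float).ravel()
    p=Rm@np.array(P,float)+t
    if cam=='wrist':
        th=np.arctan2(np.hypot(p[0],p[1]),p[2]); q=p[:2]/np.hypot(p[0],p[1])*th
    else: q=p[:2]/p[2]
    return q*[K[0,0],K[1,1]]+K[:2,2]
def rel(P,yaw=None):
    "row numbers to reach world P (TCP), tool down, tool yaw in deg"
    s=state(); Rt=R.from_euler('xyz',s['ee_rot'],degrees=True)
    sh=Rt.inv().apply(np.array(P)-s['ee_pos'])/500
    tr=np.zeros(3)
    if yaw is not None:
        g=R.from_euler('xyz',[180,0,yaw],degrees=True); tr=(Rt.inv()*g).as_rotvec()/(np.pi/2)
    print('row',np.round(np.r_[sh,tr],4))
E
python3 - <<'E'
from h import *
s=state();print({k:np.round(v,2) for k,v in s.items()})
ims=[save(c,c+'0') for c in('scene','side','wrist')]
for c in('scene','side','wrist'):
    cal=calibration(c); print(c,np.round(cal['mtx'],1).tolist(),ray(c,[256,192],cal))
    for q in('pack_a','dispenser'):
        print(q,[(np.round(d['rect']),round(d['confidence'],2)) for d in spot_in(q,c)])
    for q in('pack_a','mouth','cover_knob','dispenser'):
        print(q,[(np.round(d['location'],1),round(d['confidence'],2)) for d in tip_of(q,c)])
E
```

```text
pics
{'time_s': np.float64(0.0), 'qpos': array([71.1 , 18.35, 89.71, -0.  , 72.04, -1.15]), 'qvel': array([ 0.1 , -0.06, -0.02,  0.08,  0.01, -0.03]), 'effort': array([  0.  , -41.25, -23.2 ,   0.07,   0.05,  -0.  ]), 'ee_pos': array([175.13, 547.13, 200.33]), 'ee_rot': array([-179.9 ,   -0.  ,  162.25]), 'force': array([0.03, 1.19, 0.19]), 'torque': array([-0.01, -0.  ,  0.  ]), 'gripper_width': np.float64(91.52)}
scene [[378.9, 0.0, 254.3], [0.0, 378.9, 194.4], [0.0, 0.0, 1.0]] (array([-328.46537608, -777.58418008,  678.32624372]), array([ 0.66787886,  0.60828321, -0.42894045]))
pack_a [(array([201., 188., 221., 201.]), 0.71), (array([172., 202., 191., 211.]), 0.59), (array([198., 207., 214., 218.]), 0.52), (array([218., 198., 233., 209.]), 0.48), (array([234., 189., 249., 195.]), 0.45)]
dispenser [(array([247., 181., 303., 254.]), 0.7)]
pack_a [(array([184.9, 225.3]), 0.73), (array([180.5, 210.7]), 0.58), (array([240.8, 193.3]), 0.57), (array([226.6, 201.9]), 0.53), (array([207.3, 213. ]), 0.51), (array([207.5, 194.9]), 0.45), (array([288.5, 285.7]), 0.3)]
mouth [(array([272.6, 19
[... 480 characters left out ...]
ay([243., 260., 264., 281.]), 0.58)]
dispenser [(array([228., 152., 302., 223.]), 0.9)]
pack_a [(array([341.3, 267.3]), 0.92), (array([235.6, 304.6]), 0.88), (array([299.2, 268.1]), 0.87), (array([201.2, 284.1]), 0.7), (array([251.7, 269.2]), 0.65), (array([314.8, 294.6]), 0.61), (array([191.3, 235.9]), 0.27)]
mouth [(array([267.6, 167.3]), 0.79)]
cover_knob [(array([267.9, 156.3]), 0.69), (array([292.3, 265.3]), 0.68)]
dispenser [(array([266.4, 214. ]), 0.94)]
wrist [[297.3, 0.0, 255.8], [0.0, 297.3, 193.4], [0.0, 0.0, 1.0]] (array([109.68356952, 569.51547689, 384.70756107]), array([ 0.2308202 , -0.07226625, -0.97030904]))
pack_a []
dispenser []
pack_a []
mouth []
cover_knob []
dispenser []
```

```bash
python3 -c "
import cv2,numpy as np
a=[cv2.imread(f'pics/{c}0.png') for c in('scene','side')]
cv2.imwrite('pics/s2.png',cv2.resize(a[0],(800,600)));cv2.imwrite('pics/d2.png',cv2.resize(a[1],(800,600)))"
```

```text
(no output)
```

View pics/s2.png

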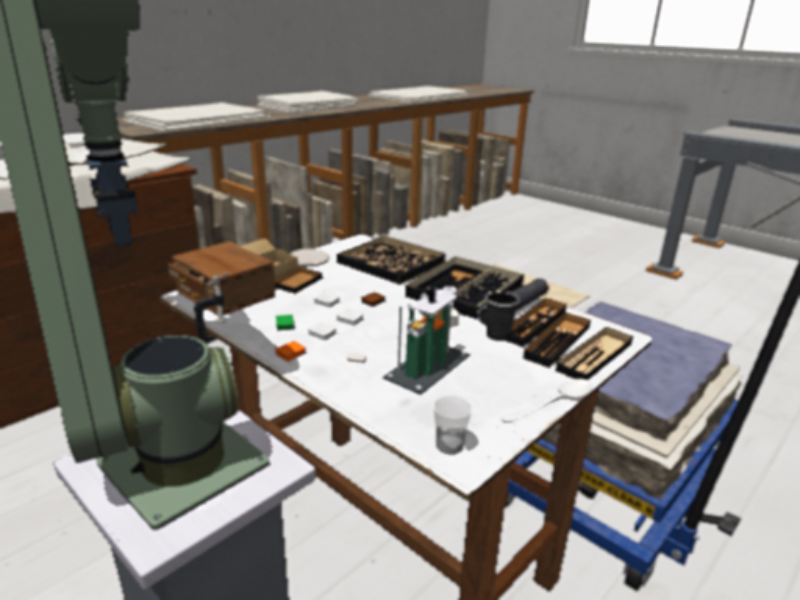

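View pics/d2.png

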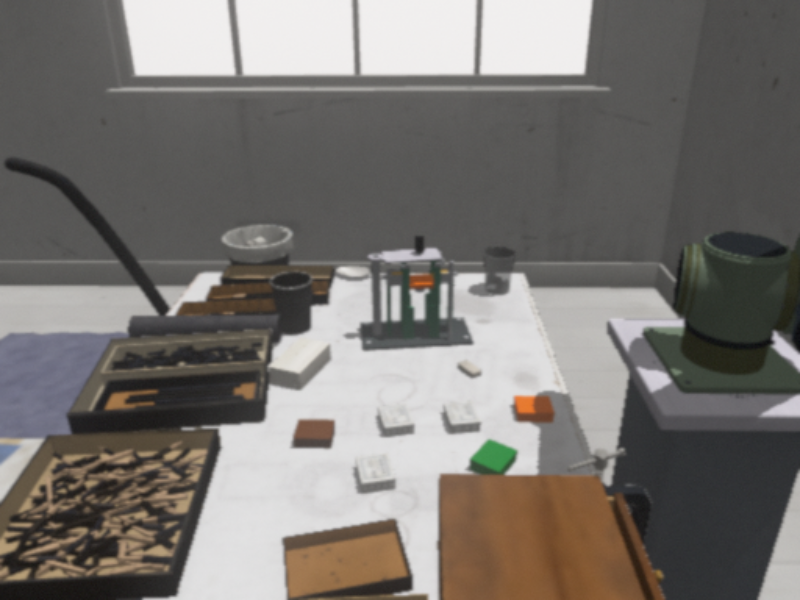

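View pics/wrist0.png

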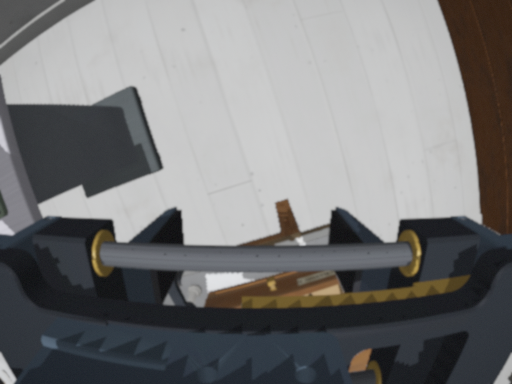

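```bash
python3 - <<'E'
from h import *
def tri(a,b):
    (o1,d1),(o2,d2)=ray('scene',a),ray('side',b)
    d1/=np.linalg.norm(d1);d2/=np.linalg.norm(d2)
    t=np.linalg.lstsq(np.c_[d1,-d2],o2-o1,rcond=None)[0]
    p,q=o1+t[0]*d1,o2+t[1]*d2
    return np.round((p+q)/2,1),round(float(np.linalg.norm(p-q)),1)
print('disp',tri([272.2,234.9],[266.4,214]),'mouth',tri([272.6,197.6],[267.6,167.3]),'knob',tri([274.7,185.4],[267.9,156.3]))
for u in ([251.7,269.2],[299.2,268.1],[235.6,304.6],[201.2,284.1],[191.3,235.9],[341.3,267.3],[314.8,294.6]): print('side',u,np.round(onz('side',u,3),0))
for u in ([180.5,210.7],[240.8,193.3],[226.6,201.9],[207.3,213],[207.5,194.9]): print('scene',u,np.round(onz('scene',u,3),0))
# base plate corners side (800 scale), scene
for u in ([362,346],[470,341],[464,320],[364,322]): print('b side',np.round(onz('side',np.array(u)*.64,6),0))
for u in ([386,376],[418,390],[468,352],[437,342]): print('b scene',np.round(onz('scene',np.array(u)*.64,6),0))
print(calibration('wrist'))
E
```

```text
disp (array([518.8, -84.7,  -0. ]), 2.9) mouth (array([514. , -83.9, 143.7]), 2.2) knob (array([517. , -82.9, 180.8]), 9.0)
side [251.7, 269.2] [551. 189.   3.]
side [299.2, 268.1] [442. 183.   3.]
side [235.6, 304.6] [579. 310.   3.]
side [201.2, 284.1] [659. 244.   3.]
side [191.3, 235.9] [714.  45.   3.]
side [341.3, 267.3] [344. 179.   3.]
side [314.8, 294.6] [415. 276.   3.]
scene [180.5, 210.7] [400. 263.   3.]
scene [240.8, 193.3] [668. 215.   3.]
scene [226.6, 201.9] [573. 198.   3.]
scene [207.3, 213] [460. 180.   3.]
scene [207.5, 194.9] [560. 297.   3.]
b side [614. -27.   6.]
b side [421. -47.   6.]
b side [ 427. -130.    6.]
b side [ 617. -120.    6.]
b scene [428. -56.   6.]
b scene [ 437. -137.    6.]
b scene [ 631. -116.    6.]
b scene [615. -38.   6.]
{'mtx': array([[297.31863964,   0.        , 255.79705244],
       [  0.        , 297.31863964, 193.44546088],
       [  0.        ,   0.        ,   1.        ]]), 'rvec': array([-2.36895558, -1.72925588, -0.21750807]), 'tvec': array([-576.17031798,  -27.83262257,  389.38840972])}
```

```bash
python3 - <<'E'
from h import *
rel([300,300,380],80); rel([400,80,350],80)
E
```

```text
row [-3.885e-01 -3.957e-01 -3.577e-01  1.000e-04 -1.000e-04  9.139e-01]
row [-7.131e-01 -7.537e-01 -2.977e-01  1.000e-04 -1.000e-04  9.139e-01]
```

```bash
r1="-.39 -.40 -.36 0 0 .91"; python3 -m jog '0 0 -.3 0 0 0;0 0 -.3 0 0 0;0 0 -.3 0 0 0;-.39 -.40 -.36 0 0 .91;-.39 -.40 -.36 0 0 .91;-.39 -.40 -.36 0 0 .91;-.39 -.40 -.36 0 0 .91;-.39 -.40 -.36 0 0 .91;-.71 -.75 -.30 0 0 .91;-.71 -.75 -.30 0 0 .91;-.71 -.75 -.30 0 0 .91;-.71 -.75 -.30 0 0 .91;-.71 -.75 -.30 0 0 .91;-.71 -.75 -.30 0 0 .91;-.71 -.75 -.30 0 0 .91;-.71 -.75 -.30 0 0 .91;-.71 -.75 -.30 0 0 .91' 
python3 - <<'E'
from h import *
rel([400,80,350],3)
E
```

```text
time_s: 2.47
ee_pos: [400.2, 78.8, 350.8]
ee_rot: [180.0, 0.1, 80.0]
force: [0.6, 1.0, 0.8]
gripper_width: 91.2
row [ 2.200e-03 -9.000e-04  1.600e-03  9.000e-04  7.000e-04  8.557e-01]
```

```bash
python3 -m jog '0 0 0 0 0 .855;0 0 0 0 0 .855;0 0 0 0 0 .855;0 0 0 0 0 .855;0 0 0 0 0 .855;0 0 0 0 0 .855;0 0 0 0 0 .855;0 0 0 0 0 .855;0 0 0 0 0 .855;0 0 0 0 0 .855;0 0 0 0 0 .855;0 0 0 0 0 .855;0 0 0 0 0 .855;0 0 0 0 0 .855' 
python3 - <<'E'
from h import *
s=state(); print(s['ee_pos'],s['ee_rot'],s['qpos'])
im=save('wrist','w1'); cv2.imwrite('pics/w1b.png',cv2.resize(im[:,:,::-1],(800,600)))
for q,z in(('pack_a',0),('mouth',150),('cover_knob',177),('dispenser',0)):
    for d in tip_of(q,'wrist'): print(q,np.round(d['location'],1),round(d['confidence'],2),np.round(onz('wrist',d['location'],z),1))
E
```

```text
time_s: 3.63
ee_pos: [400.0, 79.3, 350.9]
ee_rot: [179.9, -0.0, 3.2]
force: [0.8, -0.2, 0.3]
gripper_width: 91.5
[400.04952194  79.28167912 350.87256989] [ 1.79916768e+02 -5.01783489e-03  3.22700100e+00] [ 9.66494362e+00 -8.49188069e-01  9.18804143e+01 -8.32826816e-02
  8.89731212e+01  9.64394420e+01]
pack_a [182.6  13.6] 0.88 [667.6 229.4   0. ]
pack_a [140.4  63.8] 0.83 [571.1 304.5   0. ]
pack_a [194.8  74.9] 0.77 [547.1 197.4   0. ]
pack_a [210.5 182.9] 0.73 [349.5 160.9   0. ]
pack_a [196.5 126.7] 0.7 [452.3 189.7   0. ]
pack_a [147.1 146.4] 0.65 [413.8 284.9   0. ]
mouth [381.2  97. ] 0.84 [515.8 -83.9 150. ]
cover_knob [393.2  96.2] 0.62 [516.1 -89.3 177. ]
dispenser [348.6  98.8] 0.66 [521.7 -84.    0. ]
```

View pics/w1b.png

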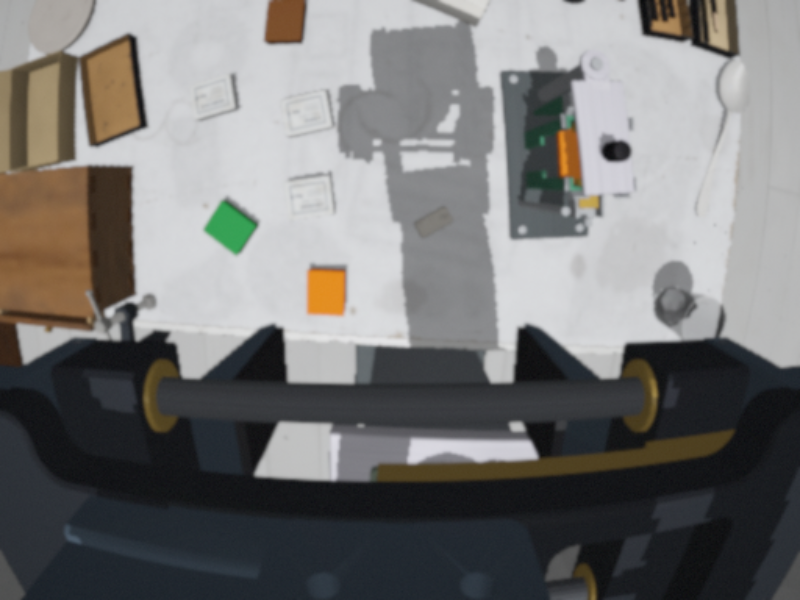

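```bash
python3 -m jog '.05 .33 0.01 0 0 0;.05 .33 0.01 0 0 0;.05 .33 0.01 0 0 0;.05 .33 0.01 0 0 0;.05 .33 0.01 0 0 0;.05 .33 0.01 0 0 0;.05 .33 0.01 0 0 0;.05 .33 0.01 0 0 0' 
python3 - <<'E'
from h import *
s=state(); print(s['ee_pos'],s['ee_rot'],s['qpos'])
im=save('wrist','w2'); cv2.imwrite('pics/w2b.png',cv2.resize(im[20:240,140:400,::-1],None,fx=3,fy=3,interpolation=2)[:600,:780])
import pickle; pickle.dump(calibration('wrist'),open('c2.pkl','wb'))
for q,z in(('mouth',150),('cover_knob',177),('dispenser',0)):
    for d in tip_of(q,'wrist'): print(q,np.round(d['location'],1),round(d['confidence'],2),np.round(onz('wrist',d['location'],z),1))
E
```

```text
time_s: 4.55
ee_pos: [434.0, -83.4, 346.2]
ee_rot: [179.9, -0.0, 3.2]
force: [0.2, -0.3, 1.0]
gripper_width: 91.3
[433.95373303 -83.44947841 346.20635045] [ 1.79934122e+02 -9.99886666e-03  3.18689215e+00] [-1.23283806e+01  2.46659711e+00  8.91402973e+01 -6.08272739e-02
  8.83658500e+01  7.44864531e+01]
mouth [264.5 113.3] 0.95 [512.  -89.1 150. ]
cover_knob [263.3 107.6] 0.62 [518.1 -86.6 177. ]
dispenser [259.8 112.1] 0.96 [517.1 -85.2   0. ]
```

View pics/w2b.png

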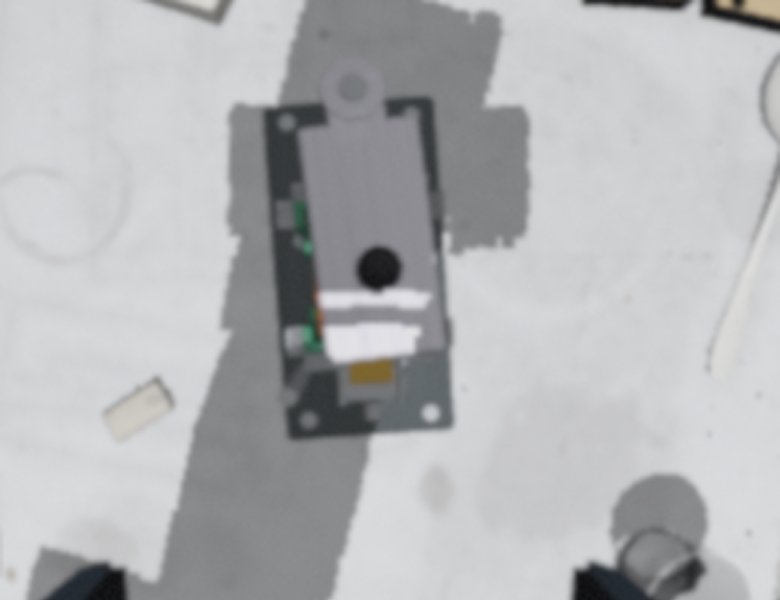

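```bash
python3 - <<'E'
from h import *
import pickle; c=pickle.load(open('c2.pkl','rb'))
f=lambda u,z: onz('wrist',np.array(u)/3+[140,20],z,c)[:2]
B=np.array([f(u,8) for u in([265,108],[432,98],[453,427],[290,438])]); print(np.round(B,1),B.mean(0))
print([np.linalg.norm(B[i]-B[i-1]) for i in range(4)])
e=(B[0]+B[1]-B[2]-B[3]); print('yaw',np.degrees(np.arctan2(e[1],e[0])))
for z in(160,165,170): print('pivot',z,f([352,88],z))
print('knob',f([379,268],192))
print('holes',[f(u,8) for u in([287,123],[431,412],[309,420])])
E
```

```text
[[ 614.4  -24.6]
 [ 626.1 -120.9]
 [ 431.6 -145.5]
 [ 419.4  -49.4]] [522.90281894 -85.09552962]
[np.float64(196.54967607057296), np.float64(96.96965892530866), np.float64(195.98948492304925), np.float64(96.82410243208382)]
yaw 7.221126879634157
pivot 160 [592.27024596 -75.45275955]
pivot 165 [591.06579615 -75.49152047]
pivot 170 [589.86134633 -75.53028139]
knob [515.59202549 -89.71376113]
holes [array([605.6746668 , -37.96147766]), array([ 439.75284285, -131.7055321 ]), array([430.79263086, -60.13185568])]
```

```bash
python3 - <<'E'
from h import *
rel([517,-89,260],7.2);rel([517,-89,192],7.2)
E
```

```text
row [ 0.165   0.0202  0.1727  0.0011 -0.0003 -0.0442]
row [ 1.649e-01  2.000e-02  3.087e-01  1.100e-03 -3.000e-04 -4.420e-02]
```

```bash
python3 -m jog '.165 .02 .173 0 0 -.044;.165 .02 .173 0 0 -.044;.165 .02 .173 0 0 -.044;.165 .02 .173 0 0 -.044;.165 .02 .25 0 0 -.044;.165 .02 .308 0 0 -.044;.165 .02 .308 0 0 -.044;.165 .02 .308 0 0 -.044' 1 5
python3 -m jog '0 0 0 0 0 0;0 0 0 0 0 0;0 0 0 0 0 0;0 0 0 0 0 0;0 0 0 0 0 0;0 0 0 0 0 0;0 0 0 0 0 0;0 0 0 0 0 0;0 0 0 0 0 0;0 0 0 0 0 0;0 0 0 0 0 0;0 0 0 0 0 0' -1 5
python3 - <<'E'
from h import *
s=state(); print(s)
im=save('wrist','w3')
P=np.array([592,-75.5]); C=np.array([517,-89]); T=R.from_euler('xyz',s['ee_rot'],degrees=True)
r=s['ee_pos'][:2]-P; a0=np.arctan2(r[1],r[0]); print(np.linalg.norm(r),np.degrees(a0))
for a in np.arange(.2,1.81,.2):
    q=P+78*np.array([np.cos(a0+a),np.sin(a0+a)]); print(round(a,1),np.round(T.inv().apply(np.r_[q-s['ee_pos'][:2],0])/500,3))
E
```

```text
time_s: 5.42
ee_pos: [516.3, -88.3, 192.4]
ee_rot: [179.9, 0.1, 7.2]
force: [0.6, -0.4, 0.1]
gripper_width: 90.9
time_s: 6.42
ee_pos: [516.3, -88.4, 192.3]
ee_rot: [179.9, 0.1, 7.2]
force: [0.3, 0.2, -0.7]
gripper_width: 13.8
{'time_s': 6.4167, 'qpos': array([-1.09133215e+01,  1.41002297e+01,  9.69806256e+01, -9.11144805e-02,
        6.90025691e+01,  7.18790177e+01]), 'qvel': array([ 0.07543215,  0.03133661, -0.07614463,  0.0444818 , -0.03093915,
        0.08274134]), 'effort': array([-2.73405174e-03, -3.67556870e+01, -2.27834326e+01,  4.82291356e-02,
       -5.51751524e-02,  2.10941985e-04]), 'ee_pos': array([516.30226455, -88.36370556, 192.30630837]), 'ee_rot': array([1.79945155e+02, 1.05751875e-01, 7.24032079e+00]), 'force': array([ 0.31640043,  0.1984155 , -0.72792192]), 'torque': array([-0.04368177,  0.15287162, -0.0601664 ]), 'gripper_width': 13.81331127084966}
76.78295431168378 -170.35556633360272
0.2 [0.002 0.031 0.   ]
0.4 [0.012 0.06  0.   ]
0.6 [0.028 0.087 0.   ]
0.8 [0.05 0.11 0.  ]
1.0 [ 0.075  0.128 -0.   ]
1.2 [ 0.103  0.141 -0.   ]
1.4 [ 0.133  0.148 -0.   ]
1.6 [ 0.165  0.149 -0.   ]
1.8 [ 0.195  0.144 -0.   ]
```

```bash
python3 -m jog '0 0 0 0 0 0;0 0 0 0 0 0;0 0 0 0 0 0;0 0 0 0 0 0' 
python3 - <<'E'
from h import *
im=save('wrist','w4'); cv2.imwrite('pics/w4b.png',cv2.resize(im[:,:,::-1],(800,600)))
E
```

```text
time_s: 6.8
ee_pos: [516.3, -88.4, 192.3]
ee_rot: [179.9, 0.1, 7.2]
force: [0.6, 0.2, -0.4]
gripper_width: 0.2
```

View pics/w4b.png

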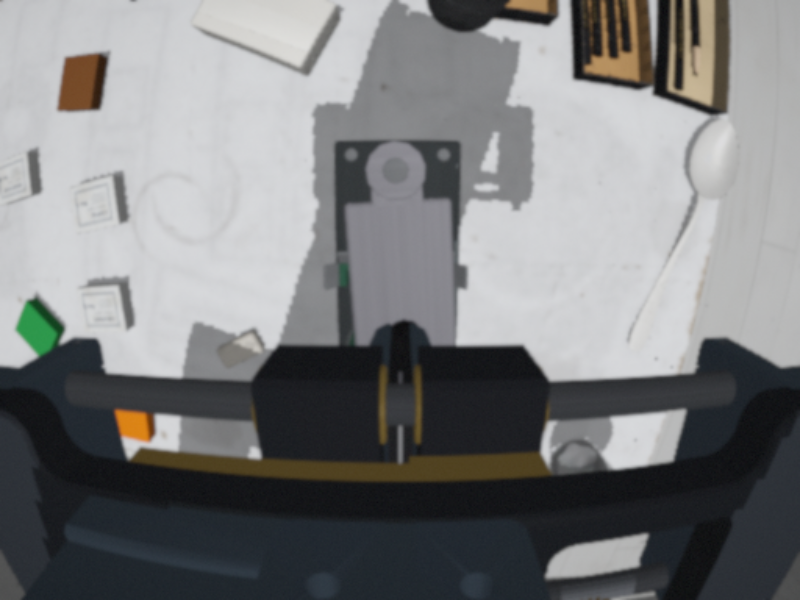

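```bash
python3 - <<'E'
from h import *
im=cv2.imread('pics/w4.png')
f=lambda u,z: np.round(onz('wrist',np.array(u)*.64,z)[:2],1)
for z in(160,165,170): print('pivot',z,f([396,170],z))
print('base TL TR',f([335,142],6),f([460,142],6),'plate corners',f([345,205],160),f([451,199],160))
for P in([516,-88,192],[516,-88,164],[530,-86,192],[505,-88,192]): print(P,proj('wrist',P)/.64)
cv2.imwrite('pics/w4c.png',cv2.resize(im[170:310,180:330],None,fx=4,fy=4,interpolation=2))
E
```

```text
pivot 160 [592.6 -76.1]
pivot 165 [592.5 -76.2]
pivot 170 [592.3 -76.2]
base TL TR [614.7 -23.6] [ 627.  -121.4] plate corners [573.7 -54.7] [ 582.7 -103. ]
[516, -88, 192] [400.76800247 355.30649318]
[516, -88, 164] [400.61556783 334.49991766]
[530, -86, 192] [400.26660961 323.32113715]
[505, -88, 192] [397.52099011 378.90669499]
```

View pics/w4c.png

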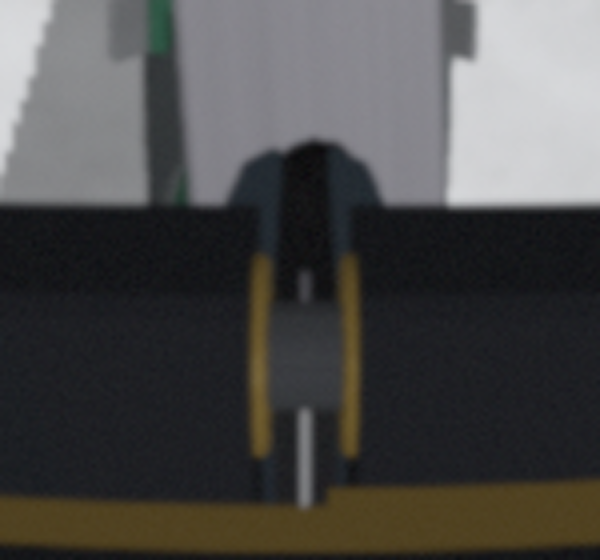

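```bash
python3 - <<'E'
from h import *
im=save('side','d3'); cv2.imwrite('pics/d3b.png',cv2.resize(im[100:230,210:330,::-1],None,fx=4.6,fy=4.6,interpolation=2))
print(proj('side',[517,-85,192]),proj('side',[517,-85,164]),proj('side',state()['ee_pos']))
im=save('scene','e3')[150:260,220:340,::-1]; cv2.imwrite('pics/e3b.png',cv2.resize(im,None,fx=5,fy=5,interpolation=2))
E
```

```text
[266.84036816 150.84384625] [266.80909166 160.5532674 ] [267.10094415 150.32507431]
```

View pics/d3b.png

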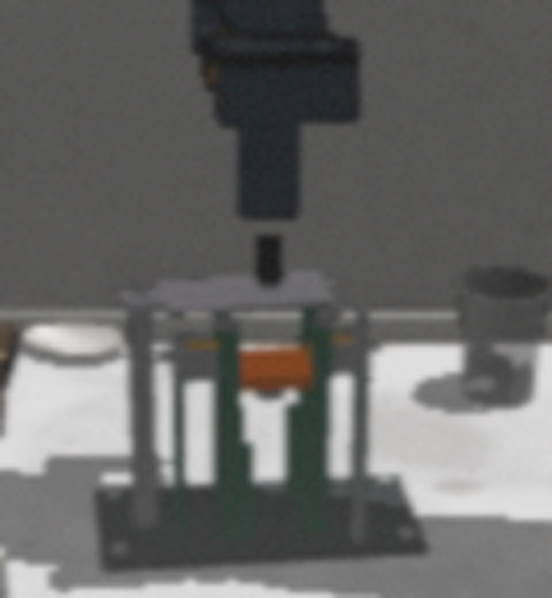

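```bash
python3 - <<'E'
from h import *
def ony(cam,uv,y):
    o,d=ray(cam,uv); return np.round(o+d*(y-o[1])/d[1],1)
g=lambda u:[210+u[0]/4.6,100+u[1]/4.6]
for u,y in(([238,218],-75),([299,218],-75),([268,235],-85),([268,285],-85),([258,235],-85),([281,235],-85),([145,290],-75)): print(u,ony('side',g(u),y))
print(state()['ee_pos'])
E
```

```text
[238, 218] [530.6 -75.  205.3]
[299, 218] [495.3 -75.  205.3]
[268, 235] [513.2 -85.  191.3]
[268, 285] [513.  -85.  159.9]
[258, 235] [519.  -85.  191.3]
[281, 235] [505.5 -85.  191.3]
[145, 290] [585.5 -75.  160.5]
[516.3087736  -88.370315   192.30683681]
```

View pics/e3b.png

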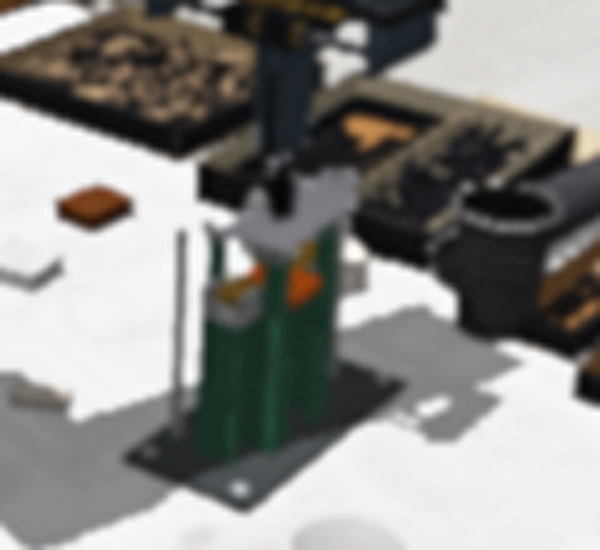

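```bash
python3 -m jog '0 0 0 0 0 0;0 0 0 0 0 0;0 0 0 0 0 0;0 0 0 0 0 0;0 0 0 0 0 0;0 0 0 0 0 0;0 0 0 0 0 0;0 0 0 0 0 0;0 0 0 0 0 0;0 0 0 0 0 0;0 0 .02 0 0 0;0 0 .04 0 0 0;0 0 .05 0 0 0;0 0 .05 0 0 0' 1 5
python3 -m jog '0 0 0 0 0 0;0 0 0 0 0 0;0 0 0 0 0 0;0 0 0 0 0 0;0 0 0 0 0 0;0 0 0 0 0 0;0 0 0 0 0 0;0 0 0 0 0 0;0 0 0 0 0 0;0 0 0 0 0 0;0 0 0 0 0 0;0 0 0 0 0 0;0 0 0 0 0 0;0 0 0 0 0 0;0 0 0 0 0 0' -1 5
python3 - <<'E'
from h import *
im=save('side','d4'); cv2.imwrite('pics/d4b.png',cv2.resize(im[100:230,210:330,::-1],None,fx=4.6,fy=4.6,interpolation=2))
E
```

```text
time_s: 8.12
ee_pos: [514.9, -88.1, 165.2]
ee_rot: [-180.0, 0.3, 7.2]
force: [-0.1, -0.3, -0.3]
gripper_width: 90.3
time_s: 9.37
ee_pos: [514.8, -88.3, 165.2]
ee_rot: [-180.0, 0.4, 7.2]
force: [0.0, -0.8, 0.6]
gripper_width: 17.7
```

View pics/d4b.png

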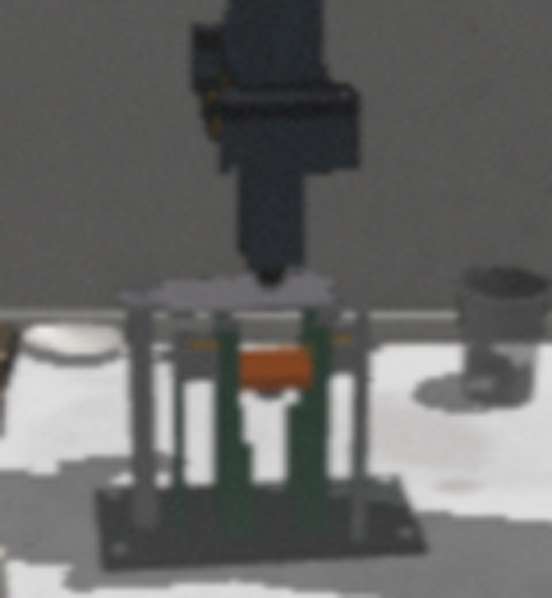

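```bash
python3 -m jog '0 .015 0 0 0 0;.002 .031 0 0 0 0;.006 .046 0 0 0 0;.012 .06 0 0 0 0;.02 .074 0 0 0 0;.028 .087 0 0 0 0;.038 .099 0 0 0 0;.05 .11 0 0 0 0;.062 .12 0 0 0 0;.075 .128 0 0 0 0;.089 .135 0 0 0 0;.103 .141 0 0 0 0;.118 .145 0 0 0 0;.133 .148 0 0 0 0;.149 .149 0 0 0 0;.165 .149 0 0 0 0;.18 .147 0 0 0 0;.18 .147 0 0 0 0;.18 .147 0 0 0 0' - 8
python3 -m jog '0 0 0 0 0 0;0 0 0 0 0 0;0 0 0 0 0 0;0 0 0 0 0 0;0 0 0 0 0 0;0 0 0 0 0 0;0 0 0 0 0 0;0 0 -.05 0 0 0;0 0 -.1 0 0 0;0 0 -.2 0 0 0;0 0 -.3 0 0 0;0 0 -.4 0 0 0;0 0 -.4 0 0 0;0 0 -.4 0 0 0' 0.6
python3 - <<'E'
from h import *
rel([450,-20,330],7.2)
for q in ('cover_knob',):
  for c in('side','wrist'):
    save(c,'k_'+c)
    for d in tip_of(q,c): print(c,np.round(d['location'],1),round(d['confidence'],2),np.round(onz(c,d['location'],177),1))
E
```

```text
time_s: 11.0
ee_pos: [616.1, -151.7, 165.0]
ee_rot: [179.7, 0.1, 7.3]
force: [2.1, -5.9, 2.1]
gripper_width: 17.5
time_s: 12.17
ee_pos: [618.2, -151.1, 372.5]
ee_rot: [179.5, -0.6, 7.3]
force: [-0.0, -0.9, 0.5]
gripper_width: 73.0
row [-0.3013 -0.3035  0.0789  0.006  -0.0068  0.0007]
side [235.  146.8] 0.73 [ 608.9 -160.8  177. ]
wrist [148.3 236.8] 0.72 [509.1 -11.4 177. ]
wrist [254.4 177.9] 0.65 [ 610.6 -149.1  177. ]
```

```bash
python3 -m jog '-.33 -.17 .03 0 0 0;-.33 -.17 .03 0 0 0;-.33 -.17 .03 0 0 0;-.33 -.17 .03 0 0 0;-.33 -.17 .03 0 0 0;-.33 -.17 .03 0 0 0;-.33 -.17 .03 0 0 0;-.33 -.17 .03 0 0 0' 1
python3 - <<'E'
from h import *
import pickle
print(state()['ee_pos'],state()['ee_rot']); c=calibration('wrist'); im=save('wrist','m1'); pickle.dump(c,open('cm1.pkl','wb'))
print(proj('wrist',[516,-87,150],c))
for d in tip_of('mouth','wrist'): print(np.round(d['location'],1),round(d['confidence'],2),np.round(onz('wrist',d['location'],150),1))
rel([430,200,330],7.2)
E
```

```text
time_s: 13.03
ee_pos: [441.5, -87.3, 347.8]
ee_rot: [179.8, 0.4, 7.3]
force: [0.1, -0.2, 0.3]
gripper_width: 91.1
[441.52362109 -87.30960571 347.80584029] [179.82752926   0.35064566   7.26424379]
[263.29693675 115.16985087]
[262.5 115.4] 0.7 [516.1 -86.2 150. ]
row [ 0.0488 -0.5736  0.0336  0.0019  0.004   0.0006]
```

```bash
python3 -m jog '.05 -.57 .1 0 0 0;.05 -.57 .1 0 0 0;.05 -.57 .1 0 0 0;.05 -.57 .1 0 0 0;.05 -.57 .1 0 0 0;.05 -.57 .1 0 0 0;.05 -.57 .1 0 0 0;.05 -.57 .1 0 0 0;.05 -.57 .1 0 0 0;.05 -.57 .1 0 0 0;.05 -.57 .1 0 0 0' 
python3 - <<'E'
from h import *
import pickle
print(state()['ee_pos'],state()['ee_rot']); c=calibration('wrist'); im=save('wrist','p1'); pickle.dump(c,open('cp1.pkl','wb'))
for d in tip_of('pack_a','wrist'): print(np.round(d['location'],1),round(d['confidence'],2),np.round(onz('wrist',d['location'],0,c),1))
m=cv2.imread('pics/m1.png')[70:170,205:325]; p=cv2.imread('pics/p1.png')[30:220,90:350]
M=cv2.resize(m,None,fx=6,fy=6,interpolation=2)[:,:720]; cv2.imwrite('pics/m1b.png',M)
cv2.imwrite('pics/p1b.png',cv2.resize(p,None,fx=3,fy=3,interpolation=2))
E
```

```text
time_s: 14.05
ee_pos: [431.3, 197.2, 296.8]
ee_rot: [179.8, 0.4, 7.2]
force: [-0.1, -0.4, -0.7]
gripper_width: 91.1
[431.28796718 197.22665554 296.76663404] [179.80244118   0.37269922   7.16126079]
[265.  151.3] 0.91 [449.1 184.5   0. ]
[264.4  90. ] 0.86 [547.5 198.1   0. ]
[271.  212.8] 0.86 [346.8 160.5   0. ]
[203.2 165. ] 0.81 [414.6 282.5   0. ]
[255.5  21. ] 0.7 [661.7 226.7   0. ]
[198.6  68.5] 0.61 [571.7 307.6   0. ]
```

View pics/m1b.png

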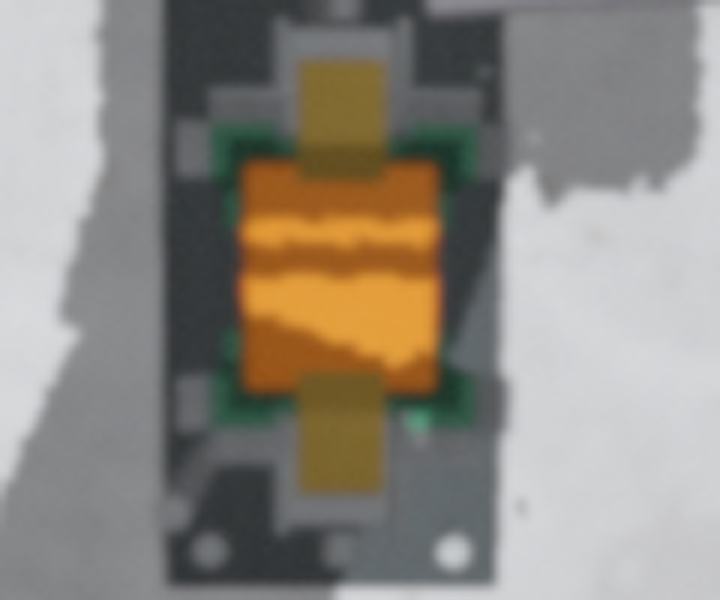

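View pics/p1b.png

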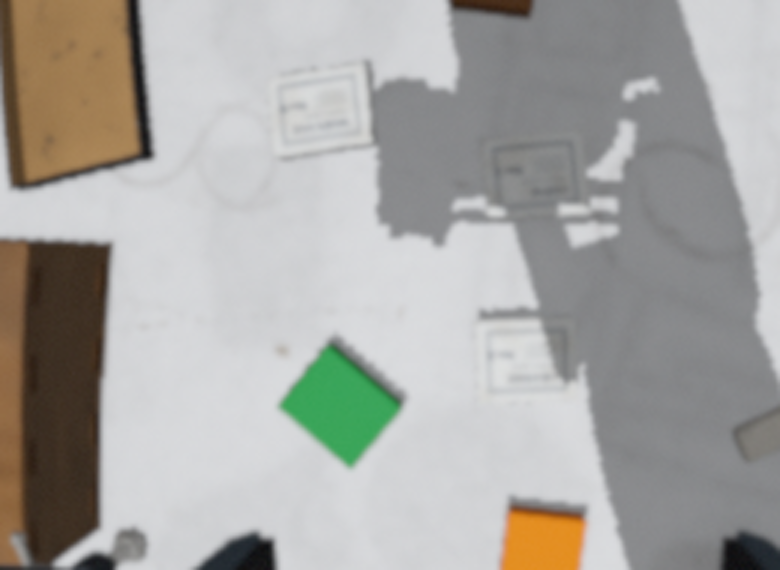

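```bash
python3 - <<'E'
from h import *
import pickle
c=pickle.load(open('cm1.pkl','rb'));
f=lambda u,z: onz('wrist',np.array(u)/6+[205,70],z,c)[:2]
print('mouth flare ctr',np.mean([f(u,155) for u in([212,125],[475,125],[475,425],[212,425])],0))
q=[f(u,113) for u in([244,160],[440,160],[440,390],[242,390])]
print('foll',np.mean(q,0),[np.linalg.norm(q[i]-q[i-1]) for i in range(4)]); print('flare size',np.linalg.norm(f([212,125],155)-f([475,125],155)),np.linalg.norm(f([212,125],155)-f([212,425],155)))
e=q[0]-q[3]; print('yaw',np.degrees(np.arctan2(e[1],e[0])))
print('brass',np.mean([f([342,60],129),f([342,492],129)],0))
c=pickle.load(open('cp1.pkl','rb'));
f=lambda u,z: onz('wrist',np.array(u)/3+[90,30],z,c)[:2]
for n,k in dict(P1=([272,78],[370,62],[374,143],[281,157]),P2=([490,140],[580,135],[583,208],[492,208]),P3=([478,320],[572,320],[571,393],[484,395])).items():
    q=np.array([f(u,19) for u in k]); L=q[0]+q[3]-q[1]-q[2]
    print(n,q.mean(0).round(1),[round(float(np.linalg.norm(q[i]-q[i-1])),1) for i in range(4)],'long axis deg',np.degrees(np.arctan2(L[1],L[0])))
E
```

```text
mouth flare ctr [515.13699205 -85.72107266]
foll [515.3933062 -86.2058934] [np.float64(53.97170667490082), np.float64(45.28832825004336), np.float64(54.06553916373651), np.float64(46.2309086125582)]
flare size 54.672753157487826 63.41196400371186
yaw 6.62448911577474
brass [514.95174503 -86.0086628 ]
P1 [572.2 305.2] [43.5, 52.1, 43.7, 49.2] long axis deg 103.21626452938308
P2 [550.6 192.3] [35.5, 46.0, 38.3, 46.5] long axis deg 99.42252557681489
P3 [454.8 185.2] [39.3, 48.5, 38.3, 45.5] long axis deg 97.99035912767583
```

```bash
python3 - <<'E'
from h import *
rel([453,115,200],98)
E
```

```text
row [ 0.0241  0.1676  0.1945 -0.0015  0.0044 -1.0097]
```

```bash
python3 -m jog '.024 .168 .195 0 0 -1;.024 .168 .195 0 0 -1;.024 .168 .195 0 0 -1;.024 .168 .195 0 0 -1;.024 .168 .195 0 0 -1;.024 .168 .195 0 0 -1;.024 .168 .195 0 0 -1;.024 .168 .195 0 0 -1;.024 .168 .195 0 0 -1;.024 .168 .195 0 0 -1;.024 .168 .195 0 0 -1;.024 .168 .195 0 0 -1;.024 .168 .195 0 0 -1;.024 .168 .195 0 0 -1;.024 .168 .195 0 0 -1' 
python3 - <<'E'
from h import *
import pickle
print(state()['ee_pos'],state()['ee_rot']); c=calibration('wrist'); im=save('wrist','p2'); pickle.dump(c,open('cp2.pkl','wb'))
for d in tip_of('pack_a','wrist'): print(np.round(d['location'],1),round(d['confidence'],2),np.round(onz('wrist',d['location'],0,c),1))
u=proj('wrist',[453,185,19],c); print(u,proj('wrist',[549,195,19],c),proj('wrist',[572,306,19],c))
cv2.imwrite('pics/p2b.png',cv2.resize(im[:230,180:450,::-1],None,fx=2.9,fy=2.6,interpolation=2)[:600,:800])
E
```

```text
time_s: 15.4
ee_pos: [453.2, 113.9, 200.1]
ee_rot: [-179.7, 0.2, 96.9]
force: [1.3, 0.6, -0.2]
gripper_width: 90.9
[453.18349752 113.90628642 200.1116199 ] [-1.79703968e+02  1.73328772e-01  9.69105318e+01]
[245.1  45. ] 0.97 [418.9 278.6   0. ]
[413.6 113.8] 0.93 [661.6 227.3   0. ]
[262.4 118.8] 0.74 [452.6 184.7   0. ]
[179.7 126.4] 0.71 [346.3 163.8   0. ]
[363.4  45. ] 0.69 [573.7 306.1   0. ]
[336.8 123.9] 0.59 [549.9 192.2   0. ]
[263.03835547 118.61472957] [340.36832198 121.91402051] [367.1215077   41.56400359]
```

View pics/p2b.png

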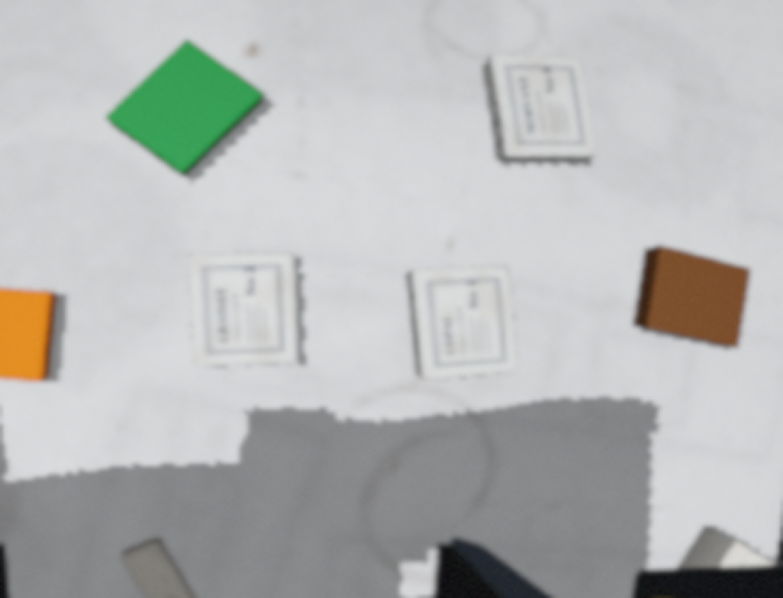

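```bash
python3 - <<'E'
from h import *
import pickle
c=pickle.load(open('cp2.pkl','rb'));
f=lambda u,z: onz('wrist',np.array([u[0]/2.9+180,u[1]/2.6]),z,c)[:2]
for n,k in dict(P3=([193,257],[293,253],[300,362],[200,368]),P2=([411,271],[505,265],[515,370],[422,378]),P1=([492,62],[582,60],[594,156],[503,158])).items():
    q=np.array([f(u,19) for u in k]); L=q[0]+q[1]-q[3]-q[2]; W=q[1]+q[2]-q[0]-q[3]
    print(n,q.mean(0).round(1),[round(float(np.linalg.norm(q[i]-q[i-1])),1) for i in range(4)],'long',np.degrees(np.arctan2(L[1],L[0])),'width',np.degrees(np.arctan2(W[1],W[0])))
rel([454.5,185,40],99)
E
```

```text
P3 [455.5 184.7] [52.5, 41.8, 51.6, 42.3] long 100.30537094479581 width 10.443296300334161
P2 [549.  193.1] [51.5, 42.4, 51.5, 42.7] long 103.75214467023571 width 14.002062819880246
P1 [572.6 306.2] [49.9, 44.2, 51.2, 44.2] long 101.16268528216192 width 15.485726894409055
row [ 0.1411  0.0216  0.3195 -0.0035  0.0018 -0.0226]
```

```bash
python3 -m jog '.142 .022 .2 0 0 -.034;.142 .022 .2 0 0 -.034;.142 .022 .3 0 0 -.034;.142 .022 .34 0 0 -.034;.142 .022 .36 0 0 -.034;.142 .022 .36 0 0 -.034;.142 .022 .36 0 0 -.034' 1 10
python3 - <<'E'
from h import *
im=save('side','d5')
def ony(cam,uv,y):
    o,d=ray(cam,uv); return np.round(o+d*(y-o[1])/d[1],1)
P=state()['ee_pos']; print(P,state()['qpos'],proj('side',P),proj('side',[P[0]-45,P[1]+16,0]),proj('side',[P[0]+45,P[1]+16,0]))
cv2.imwrite('pics/d5b.png',cv2.resize(im[190:300,230:360,::-1],None,fx=5,fy=5,interpolation=2))
rel([455.5,184.7,10],100)
E
```

```text
time_s: 16.08
ee_pos: [453.8, 185.0, 19.0]
ee_rot: [-179.5, 0.2, 100.0]
force: [0.3, 0.6, 1.2]
gripper_width: 90.7
[455.40839267 185.48340045  20.63469095] [ 20.8891476   22.20892393 114.1369156   -0.13956695  43.93442991
  10.99197082] [293.44874214 262.22594434] [313.5004639  274.07639637] [273.68350592 273.77856697]
row [-0.0015  0.      0.0213 -0.0029  0.0016 -0.    ]
```

View pics/d5b.png

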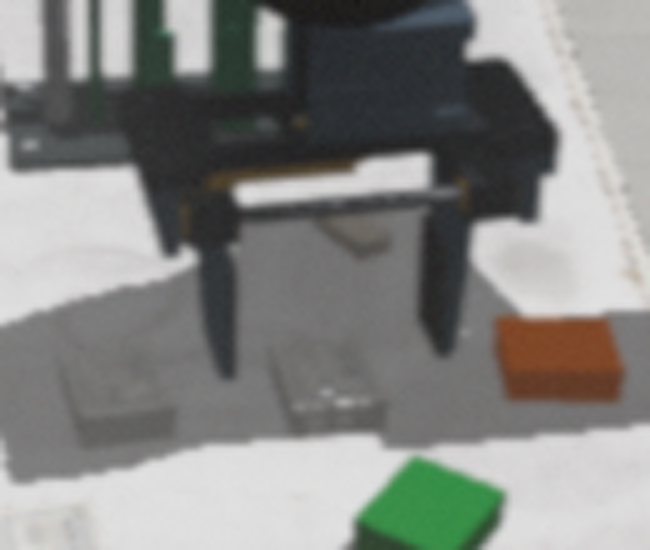

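```bash
python3 -m jog '0 0 .015 0 0 0;0 0 .03 0 0 0;0 0 .036 0 0 0;0 0 .036 0 0 0' 1 10
python3 -m jog '0 0 .004 0 0 0;0 0 .008 0 0 0;0 0 .008 0 0 0' 
python3 - <<'E'
from h import *
s=state();P=s['ee_pos'];T=R.from_euler('xyz',s['ee_rot'],degrees=True)
print(P,s['force'])
E
```

```text
time_s: 16.47
ee_pos: [455.2, 185.1, 2.7]
ee_rot: [-179.7, 0.1, 100.0]
force: [0.1, 0.6, -0.3]
gripper_width: 91.0
time_s: 16.72
ee_pos: [455.2, 185.0, -1.4]
ee_rot: [-179.7, 0.2, 100.0]
force: [-0.5, 0.6, -1.0]
gripper_width: 91.1
[455.16653777 185.00137406  -1.38005837] [-0.48380769  0.59427732 -0.97753715]
```

```bash
for i in 1 2; do python3 -m jog '0 0 .004 0 0 0;0 0 .004 0 0 0' | egrep 'pos|force'; done; python3 -m jog '0 0 .002 0 0 0;0 0 .002 0 0 0'| egrep 'pos|force'
```

```text
ee_pos: [455.0, 185.0, -3.6]
force: [-0.5, 1.3, 0.1]
ee_pos: [454.8, 184.9, -5.9]
force: [0.2, -0.0, -0.1]
ee_pos: [454.6, 184.8, -7.1]
force: [0.3, 1.0, -0.2]
```

```bash
python3 -m jog '0 0 0 0 0 0;0 0 0 0 0 0;0 0 0 0 0 0;0 0 0 0 0 0;0 0 0 0 0 0;0 0 0 0 0 0;0 0 0 0 0 0;0 0 0 0 0 0;0 0 0 0 0 0;0 0 0 0 0 0;0 0 0 0 0 0;0 0 0 0 0 0' -1 15
python3 -m jog '0 0 -.1 0 0 0;0 0 -.2 0 0 0;0 0 -.3 0 0 0;0 0 -.4 0 0 0;0 0 -.46 0 0 0;0 0 -.46 0 0 0;0 0 -.46 0 0 0;0 0 -.46 0 0 0;0 0 -.46 0 0 0;0 0 -.46 0 0 0' 
python3 - <<'E'
from h import *
rel([515.3,-86,220],7)
E
```

```text
time_s: 18.22
ee_pos: [454.5, 184.8, -7.1]
ee_rot: [-179.6, 0.2, 100.0]
force: [-1.1, -0.2, 0.3]
gripper_width: 44.3
time_s: 19.05
ee_pos: [454.6, 185.3, 220.8]
ee_rot: [-179.4, 0.2, 100.0]
force: [0.0, 1.3, -0.6]
gripper_width: 44.1
row [-0.5553  0.0257  0.0035 -0.0031  0.0072  1.033 ]
```

```bash
python3 -m jog '-.25 .013 .003 0 0 .5;-.25 .013 .003 0 0 .5;-.25 .013 .003 0 0 .5;-.25 .013 .003 0 0 .5;-.25 .013 .003 0 0 .5;-.25 .013 .003 0 0 .5;-.25 .013 .003 0 0 .5;-.555 .026 .003 -.003 .007 1;-.555 .026 .003 -.003 .007 1;-.555 .026 .003 -.003 .007 1;-.555 .026 .003 -.003 .007 1;-.555 .026 .003 -.003 .007 1;-.555 .026 .003 -.003 .007 1;-.555 .026 .003 -.003 .007 1;-.555 .026 .003 -.003 .007 1;-.555 .026 .003 -.003 .007 1' 
python3 - <<'E'
from h import *
rel([515.3,-86,220],7)
rel([515.3,-86,160],7)
for z in(20,28,36):
  for sx in(-1,1):
    for t in (0,16): 
      p=np.array([455.4,185.5])+sx*45.5*np.array([.985,.17])+t*np.array([-.17,.985]); print(z,sx,t,proj('side',[*p,z]).round(1))
E
```

```text
time_s: 20.38
ee_pos: [514.7, -85.7, 218.7]
ee_rot: [-179.9, 0.2, 10.0]
force: [-0.2, -0.2, -0.1]
gripper_width: 44.2
row [ 0.001   0.0007 -0.0026 -0.0008  0.0021  0.0336]
row [ 0.0014  0.0008  0.1174 -0.0008  0.0021  0.0336]
20 -1 0 [312.8 260.6]
20 -1 16 [314.7 264.7]
20 1 0 [273.8 264.3]
20 1 16 [275.1 268.5]
28 -1 0 [313.  257.7]
28 -1 16 [314.9 261.7]
28 1 0 [273.8 261.4]
28 1 16 [275.2 265.5]
36 -1 0 [313.2 254.8]
36 -1 16 [315.1 258.8]
36 1 0 [273.9 258.4]
36 1 16 [275.2 262.5]
```

```bash
python3 -m jog '.001 .001 0 0 .002 .034;.001 .001 .04 0 .002 .034;.001 .001 .08 0 .002 .034;.001 .001 .116 0 .002 .034;.001 .001 .116 0 .002 .034;.001 .001 .116 0 .002 .034'
python3 - <<'E'
from h import *
rel([515.3,-86,145],7)
im=save('scene','e6')[150:260,220:340,::-1]; jm=save('side','d6')[100:210,210:330,::-1]
cv2.imwrite('pics/e6b.png',cv2.resize(np.hstack([im,jm]),None,fx=3.3,fy=3.3,interpolation=2))
E
```

```text
time_s: 20.88
ee_pos: [514.4, -85.8, 159.8]
ee_rot: [-179.9, 0.2, 7.0]
force: [0.4, 0.1, -0.3]
gripper_width: 44.2
row [ 0.0018  0.0007  0.0295 -0.0013  0.0019  0.0003]
```

View pics/e6b.png

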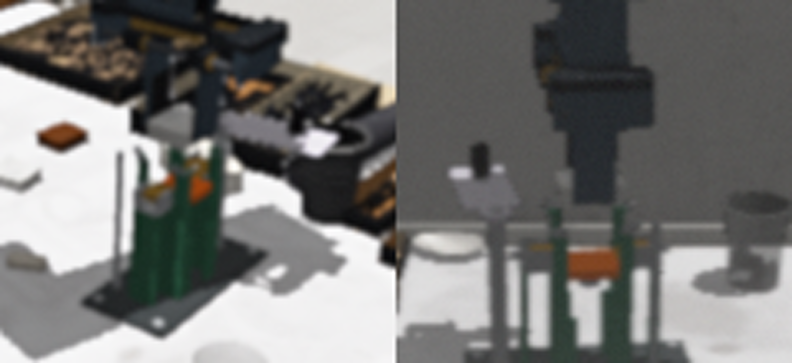

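```bash
python3 -m jog '.002 .001 .01 0 .002 0;.002 .001 .02 0 .002 0;.002 .001 .03 0 .002 0;.002 .001 .04 0 .002 0;.002 .001 .04 0 .002 0'; python3 -m jog '0 0 .01 0 0 0;0 0 .02 0 0 0;0 0 .02 0 0 0'
```

```text
time_s: 21.4
ee_pos: [516.1, -86.3, 140.4]
ee_rot: [-179.9, -0.1, 7.0]
force: [1.0, 0.5, -1.0]
gripper_width: 44.4
time_s: 21.65
ee_pos: [515.3, -86.2, 129.2]
ee_rot: [-179.9, 0.0, 7.0]
force: [0.6, 0.4, -1.2]
gripper_width: 44.0
```

```bash
for i in 1 2 3; do python3 -m jog '0 0 .004 0 0 0;0 0 .008 0 0 0;0 0 .008 0 0 0'|egrep 'pos|for|wid'; done
```

```text
ee_pos: [515.1, -86.1, 124.7]
force: [-1.0, 0.0, -0.1]
gripper_width: 44.1
ee_pos: [514.8, -86.1, 120.4]
force: [0.8, -0.2, 0.2]
gripper_width: 44.2
ee_pos: [514.7, -86.1, 116.1]
force: [1.6, -0.2, -1.1]
gripper_width: 44.1
```

```bash
python3 -m jog '0 0 0 0 0 0;0 0 0 0 0 0;0 0 0 0 0 0;0 0 0 0 0 0;0 0 -.03 0 0 0;0 0 -.07 0 0 0;0 0 -.11 0 0 0;0 0 -.11 0 0 0' .32
python3 -m jog '0 0 0 0 0 0;0 0 0 0 0 0;0 0 0 0 0 0;0 0 0 0 0 0;0 0 0 0 0 0;0 0 0 0 0 0;0 0 0 0 0 0;0 0 0 0 0 0;0 0 0 0 0 0;0 0 .02 0 0 0;0 0 .04 0 0 0;0 0 .04 0 0 0' -1
python3 - <<'E'
from h import *
rel([515.3,-86,145],7)
im=save('side','d7')
for q,z in(('pack_a',122),):
    for c in('side','scene'):
        if c=='scene': save('scene','e7')
        for d in tip_of(q,c): print(c,np.round(d['location'],1),round(d['confidence'],2))
print(proj('side',[515,-86,122]),proj('scene',[515,-86,122]))
E
```

```text
time_s: 23.07
ee_pos: [517.4, -86.6, 174.9]
ee_rot: [-180.0, -0.3, 7.0]
force: [0.7, -0.6, -0.1]
gripper_width: 60.2
time_s: 24.07
ee_pos: [515.7, -86.3, 152.2]
ee_rot: [-179.9, -0.1, 7.0]
force: [0.3, 0.2, -0.3]
gripper_width: 0.5
row [-0.0007 -0.0007  0.0144 -0.0011 -0.0007  0.0001]
side [240.  306.2] 0.9
side [199.4 280.9] 0.83
side [315.  297.2] 0.73
side [342.2 266.8] 0.69
side [250.4 271. ] 0.64
side [269.4 174.4] 0.52
scene [210.  197.3] 0.7
scene [276.3 198.6] 0.58
scene [185.4 222.8] 0.56
scene [228.4 203.7] 0.55
scene [180.3 209.8] 0.52
scene [234.3 197.3] 0.51
[267.48605608 174.60527039] [273.19866348 203.50662398]
```

```bash
python3 -m jog '0 0 .01 0 0 0;0 0 .02 0 0 0;0 0 .03 0 0 0;0 0 .04 0 0 0;0 0 .04 0 0 0'|egrep 'pos|for'; for i in 1 2 3 4; do python3 -m jog '0 0 .008 0 0 0;0 0 .016 0 0 0;0 0 .016 0 0 0'|egrep 'pos|for'; done
```

```text
ee_pos: [516.8, -86.5, 133.5]
force: [0.6, 0.1, 0.3]
ee_pos: [516.5, -86.4, 124.7]
force: [-1.1, -0.2, 0.2]
ee_pos: [517.0, -86.5, 116.4]
force: [0.4, -0.4, 1.8]
ee_pos: [517.0, -86.5, 107.9]
force: [0.2, -0.1, 3.3]
ee_pos: [517.0, -86.5, 99.4]
force: [-0.3, -0.3, 4.1]
```

```bash
python3 -m jog '0 0 .006 0 0 0;0 0 .012 0 0 0;0 0 .012 0 0 0;0 0 .012 0 0 0'|egrep 'pos|for';python3 -m jog '0 0 0 0 0 0'|egrep 'pos|for'; python3 -m jog '0 0 -.01 0 0 0;0 0 -.02 0 0 0;0 0 -.02 0 0 0'|egrep 'pos|for'; python3 -m jog '0 0 -.01 0 0 0;0 0 -.02 0 0 0;0 0 -.02 0 0 0'|egrep 'pos|for';python3 -m jog '0 0 -.04 0 0 0;0 0 -.12 0 0 0;0 0 -.2 0 0 0;0 0 -.26 0 0 0;0 0 -.3 0 0 0;0 0 -.3 0 0 0'|egrep 'pos|for'
python3 - <<'E'
from h import *
rel([441.5,-87.3,348],7.2)
E
```

```text
ee_pos: [517.1, -86.5, 93.4]
force: [-0.6, -0.1, 4.3]
ee_pos: [517.1, -86.5, 93.6]
force: [-0.3, -0.4, 5.9]
ee_pos: [517.4, -86.6, 104.4]
force: [0.5, 0.1, 0.1]
ee_pos: [517.8, -86.6, 115.3]
force: [0.1, 0.4, 0.2]
ee_pos: [519.4, -87.2, 270.4]
force: [0.6, -0.4, -0.5]
row [-0.1523 -0.0185 -0.1576  0.0018 -0.0095 -0.0021]
```

```bash
python3 -m jog '0 -.2 0 0 -.009 -.5;0 -.2 0 0 -.009 -.5;0 -.2 0 0 -.009 -.5;0 -.2 0 0 -.009 -.5;0 -.2 0 0 -.009 -.5;.11 -.41 0 0 -.009 -1;.11 -.41 0 0 -.009 -1;.11 -.41 0 0 -.009 -1;.11 -.41 0 0 -.009 -1;.11 -.41 .14 0 -.009 -1;.11 -.41 .14 0 -.009 -1;.11 -.41 .14 0 -.009 -1;.11 -.41 .14 0 -.009 -1;.11 -.41 .14 0 -.009 -1;.11 -.41 .14 0 -.009 -1' 1
cat > look.py <<'E'
from h import *
import sys,pickle
s=state();print(s['ee_pos'].round(1),s['ee_rot'].round(1)); c=calibration('wrist'); im=save('wrist',sys.argv[1]); pickle.dump(c,open(sys.argv[1]+'.pkl','wb'))
T=R.from_euler('xyz',s['ee_rot'],degrees=True); cam=ray('wrist',[256,192],c)[0]; print('cam',cam.round(0))
for d in tip_of('pack_a','wrist'): print('tip',np.round(d['location'],1),round(d['confidence'],2),np.round(onz('wrist',d['location'],0,c),1))
for d in spot_in('pack_a','wrist'):
    r=np.array(d['rect']); 
    crop=im[int(r[1])-4:int(r[3])+5,int(r[0])-4:int(r[2])+5]
    print('rect',r.round(1),round(d['confidence'],2),'ctr',onz('wrist',[(r[0]+r[2])/2,(r[1]+r[3])/2],12,c).round(1),'rgb',crop.reshape(-1,3).mean(0).round())
E
python3 look.py q1
```

```text
time_s: 28.35
ee_pos: [549.6, 122.8, 199.8]
ee_rot: [179.7, 0.7, 96.9]
force: [-0.6, -0.2, -0.4]
gripper_width: 91.1
[549.6 122.8 199.8] [179.7   0.7  96.9]
cam [540. 194. 382.]
tip [111.6 126. ] 0.96 [345.6 165.4   0. ]
tip [351.5 106.2] 0.88 [665.3 226.3   0. ]
tip [289.5  31.5] 0.75 [571.6 311.8   0. ]
tip [168.2  45. ] 0.75 [416.9 278.9   0. ]
rect [270.9  11.5 307.5  54.1] 0.82 ctr [570.5 306.3  12. ] rgb [198. 199. 200.]
rect [ 90.9 111.7 130.4 146.2] 0.74 ctr [350.5 162.2  12. ] rgb [160. 121.  84.]
rect [330.7  82.9 377.3 128.2] 0.73 ctr [664.6 226.7  12. ] rgb [171. 152. 139.]
rect [239.7 100.2 283.5 141.5] 0.69 ctr [550.1 189.5  12. ] rgb [206. 208. 209.]
rect [138.7  16.2 192.1  67.7] 0.68 ctr [416.4 280.3  12. ] rgb [147. 183. 159.]
```

```bash
cat > fit.py <<'E'
from h import *
import sys,pickle
from scipy.ndimage import map_coordinates,gaussian_filter
def fit(name,x0,y0,dz=9,yaws=range(88,118,1),rng=9):
    c=pickle.load(open(name+'.pkl' if name[0]!='p' else 'c'+name+'.pkl','rb'))
    c=dict(c); Rm=cv2.Rodrigues(np.array(c['rvec']))[0]; c['tvec']=np.array(c['tvec']).ravel()-Rm@np.array([0,0,dz]) # camera higher by dz
    g=cv2.cvtColor(cv2.imread(f'pics/{name}.png'),cv2.COLOR_BGR2GRAY).astype(float); 
    gx,gy=[cv2.Sobel(cv2.GaussianBlur(g,(0,0),.8),cv2.CV_64F,*k) for k in((1,0),(0,1))]
    o=lambda x,y:proj('wrist',[x,y,19],c)
    p0=o(x0,y0); J=np.c_[o(x0+10,y0)-o(x0-10,y0),o(x0,y0+10)-o(x0,y0-10)]/20
    s=np.linspace(-1,1,41); best=[]
    for yaw in yaws:
        a=np.radians(yaw); L=np.array([np.cos(a),np.sin(a)]); W=np.array([L[1],-L[0]])
        pts=[];nr=[]
        for k in(-1,1):
            pts+=[L*26.5*k+W*22*t for t in s]; nr+=[L]*41
            pts+=[W*22*k+L*26.5*t for t in s]; nr+=[W]*41
        px=(J@np.array(pts).T).T; n=(J@np.array(nr).T).T; n/=np.linalg.norm(n,axis=1)[:,None]
        for dx in np.arange(-rng,rng+.1,.75):
            for dy in np.arange(-rng,rng+.1,.75):
                q=px+p0+J@[dx,dy]
                G=n[:,0]*map_coordinates(gx,[q[:,1],q[:,0]],order=1)+n[:,1]*map_coordinates(gy,[q[:,1],q[:,0]],order=1)
                sc=np.abs(G.reshape(4,41)).clip(0,60).mean(1); best.append((sc.mean()+sc.min(),x0+dx,y0+dy,yaw))
    best.sort(reverse=True); return np.round(best[:3],1)
if __name__=='__main__':
    print(fit(sys.argv[1],float(sys.argv[2]),float(sys.argv[3])))
E
python3 -c "
from fit import *
print(fit('p2',455,185)); print(fit('p2',549,193)); print(fit('p2',572,306));print(fit('q1',550,191)); print(fit('q1',571,306))"
```

```text
[[ 58.3 458.8 182.8 101. ]
 [ 58.  458.8 182.8 102. ]
 [ 57.9 458.8 182.8 100. ]]
[[ 47.4 547.5 193.  106. ]
 [ 47.2 547.5 193.  105. ]
 [ 46.6 547.5 193.  107. ]]
[[ 86.  572.  306.  103. ]
 [ 85.4 572.  306.  104. ]
 [ 84.8 572.  305.2 103. ]]
[[ 58.8 554.5 191.  104. ]
 [ 58.5 554.5 191.  105. ]
 [ 58.1 555.2 191.  104. ]]
[[ 80.6 574.  306.  103. ]
 [ 80.  574.  306.  102. ]
 [ 80.  574.  306.8 103. ]]
```

```bash
python3 - <<'E'
from h import *
rel([551,191.5,20],104)
E
```

```text
row [ 0.1402  0.0163  0.3599  0.0034  0.0077 -0.0785]
```

```bash
python3 -m jog '.14 .016 .2 .003 .007 -.078;.14 .016 .2 .003 .007 -.078;.14 .016 .3 .003 .007 -.078;.14 .016 .34 .003 .007 -.078;.14 .016 .36 .003 .007 -.078;.14 .016 .36 .003 .007 -.078;.14 .016 .36 .003 .007 -.078' 1 10
python3 -m jog '0 0 .015 0 0 0;0 0 .03 0 0 0;0 0 .03 0 0 0'|egrep 'pos|for'
for i in 1 2; do python3 -m jog '0 0 .006 0 0 0;0 0 .006 0 0 0' | egrep 'pos|force'; done;  python3 -c "
from h import *
rel([551,191.5,-6],104)"
```

```text
time_s: 29.08
ee_pos: [550.2, 191.2, 19.1]
ee_rot: [-179.9, 0.1, 103.9]
force: [0.3, -0.2, 0.4]
gripper_width: 90.8
ee_pos: [550.5, 190.9, 4.6]
force: [0.7, 1.2, -0.0]
ee_pos: [550.9, 190.7, 2.2]
force: [0.0, -0.5, 0.3]
ee_pos: [551.0, 190.6, -0.7]
force: [-0.5, 0.7, -0.3]
row [ 0.0017  0.0004  0.0106  0.0002  0.0008 -0.0015]
```

```bash
python3 -m jog '.001 0 .006 0 0 0;.001 0 .01 0 0 0;.001 0 .01 0 0 0' | egrep 'pos|force'
python3 -m jog '0 0 0 0 0 0;0 0 0 0 0 0;0 0 0 0 0 0;0 0 0 0 0 0;0 0 0 0 0 0;0 0 0 0 0 0;0 0 0 0 0 0;0 0 0 0 0 0;0 0 0 0 0 0;0 0 0 0 0 0;0 0 0 0 0 0;0 0 0 0 0 0' -1 15
python3 -m jog '0 0 -.1 0 0 0;0 0 -.2 0 0 0;0 0 -.3 0 0 0;0 0 -.4 0 0 0;0 0 -.46 0 0 0;0 0 -.46 0 0 0;0 0 -.46 0 0 0;0 0 -.46 0 0 0;0 0 -.46 0 0 0' 
python3 - <<'E'
from h import *
rel([515.3,-86,220],7)
E
```

```text
ee_pos: [550.5, 191.0, -6.2]
force: [0.8, 0.8, -0.3]
time_s: 30.92
ee_pos: [550.5, 191.0, -6.1]
ee_rot: [-180.0, 0.1, 103.9]
force: [-0.3, -0.1, 1.0]
gripper_width: 43.9
time_s: 31.67
ee_pos: [549.6, 191.0, 222.2]
ee_rot: [-179.8, 0.1, 103.9]
force: [-1.2, 0.4, -1.2]
gripper_width: 44.1
row [-5.2140e-01 -1.9940e-01  6.1000e-03 -9.0000e-04  2.7000e-03  1.0764e+00]
```

```bash
python3 -m jog '-.26 -.1 .003 0 0 .5;-.26 -.1 .003 0 0 .5;-.26 -.1 .003 0 0 .5;-.26 -.1 .003 0 0 .5;-.26 -.1 .003 0 0 .5;-.26 -.1 .003 0 0 .5;-.26 -.1 .003 0 0 .5;-.521 -.2 .003 0 .003 1;-.521 -.2 .003 0 .003 1;-.521 -.2 .003 0 .003 1;-.521 -.2 .003 0 .003 1;-.521 -.2 .003 0 .003 1;-.521 -.2 .003 0 .003 1;-.521 -.2 .003 0 .003 1;-.521 -.2 .003 0 .003 1;-.521 -.2 .003 0 .003 1' 
python3 -c "
from h import *
rel([515,-86,160],7)"
```

```text
time_s: 33.0
ee_pos: [514.0, -85.8, 219.6]
ee_rot: [-179.8, 0.2, 13.9]
force: [-0.6, 0.5, -1.0]
gripper_width: 44.1
row [ 0.0024  0.0013  0.1192 -0.0018  0.0028  0.0771]
```

```bash
python3 -m jog '.002 .001 0 -.001 .003 .077;.002 .001 .04 -.001 .003 .077;.002 .001 .08 -.001 .003 .077;.002 .001 .116 -.001 .003 .077;.002 .001 .116 -.001 .003 .077;.002 .001 .116 -.001 .003 .077'
python3 -m jog '.001 0 .01 0 0 0;.001 0 .02 0 0 0;.001 0 .03 0 0 0;.001 0 .04 0 0 0;.001 0 .04 0 0 0'|egrep 'pos|for|wid'; python3 -m jog '0 0 .01 0 0 0;0 0 .02 0 0 0;0 0 .02 0 0 0'|egrep 'pos|for|wid';  python3 -m jog '0 0 .008 0 0 0;0 0 .016 0 0 0;0 0 .016 0 0 0'|egrep 'pos|for|wid'
```

```text
time_s: 33.5
ee_pos: [513.9, -85.5, 160.4]
ee_rot: [-179.9, 0.2, 7.1]
force: [-0.5, -1.0, -0.3]
gripper_width: 44.2
ee_pos: [513.8, -85.3, 139.5]
force: [-0.1, -0.7, -0.8]
gripper_width: 44.3
ee_pos: [512.9, -85.2, 128.4]
force: [-0.8, 0.6, -1.4]
gripper_width: 44.4
ee_pos: [512.2, -85.0, 119.5]
force: [0.2, 0.4, -1.8]
gripper_width: 44.2
```

```bash
python3 -m jog '0 0 .004 0 0 0;0 0 .004 0 0 0;0 0 .004 0 0 0;0 0 0.004 0 0 0;0 0 0.004 0 0 0;0 0 -.03 0 0 0;0 0 -.07 0 0 0;.006 0 -.11 0 0 0;.006 0 -.11 0 0 0' .32
python3 -m jog '0 0 0 0 0 0;0 0 0 0 0 0;0 0 0 0 0 0;0 0 0 0 0 0;0 0 0 0 0 0;0 0 0 0 0 0;0 0 0 0 0 0;0 0 0 0 0 0;0 0 0 0 0 0;0 0 .02 0 0 0;0 0 .04 0 0 0;0 0 .04 0 0 0' -1
python3 -c "
from h import *
rel([515.3,-86,97],7)"
```

```text
time_s: 35.17
ee_pos: [518.7, -85.3, 178.5]
ee_rot: [-179.9, -0.0, 7.1]
force: [0.7, 0.7, 0.3]
gripper_width: 60.0
time_s: 36.17
ee_pos: [516.9, -85.0, 155.8]
ee_rot: [-179.8, 0.3, 7.1]
force: [-0.9, -0.4, -0.8]
gripper_width: 0.3
row [-0.003   0.002   0.1176 -0.0018  0.003   0.0008]
```

```bash
python3 -m jog '-.001 .001 .02 0 .002 0;-.002 .001 .04 0 .002 0;-.003 .002 .05 0 .002 0;-.003 .002 .05 0 .002 0'|egrep 'pos|for'; for i in 1 2 3 4; do python3 -m jog '0 0 .008 0 0 0;0 0 .016 0 0 0;0 0 .016 0 0 0'|egrep 'pos|for'; done; python3 -m jog '0 0 .005 0 0 0;0 0 .005 0 0 0;0 0 .005 0 0 0'|egrep 'pos|for'
```

```text
ee_pos: [514.4, -85.9, 129.3]
force: [-1.1, 0.5, -0.3]
ee_pos: [515.0, -86.1, 121.3]
force: [1.1, -0.3, 2.4]
ee_pos: [515.1, -86.1, 113.0]
force: [-0.6, -0.2, 3.3]
ee_pos: [515.2, -86.1, 104.9]
force: [0.3, 0.6, 3.8]
ee_pos: [515.2, -86.1, 96.7]
force: [0.1, -1.5, 5.8]
ee_pos: [515.2, -86.1, 94.6]
force: [-1.3, -0.4, 6.2]
```

```bash
python3 -m jog '0 0 -.01 0 0 0;0 0 -.02 0 0 0;0 0 -.02 0 0 0'|egrep 'pos|for'; python3 -m jog '0 0 -.01 0 0 0;0 0 -.02 0 0 0;0 0 -.02 0 0 0'|egrep 'pos|for';python3 -m jog '0 0 -.04 0 0 0;0 0 -.12 0 0 0;0 0 -.2 0 0 0;0 0 -.26 0 0 0;0 0 -.3 0 0 0;0 0 -.3 0 0 0'|egrep 'pos|for'
python3 -c "
from h import *
rel([572,236,200],102)"
```

```text
ee_pos: [515.7, -86.2, 105.5]
force: [-0.3, 0.8, 0.9]
ee_pos: [516.3, -86.3, 116.4]
force: [0.9, 1.6, 0.6]
ee_pos: [518.6, -87.0, 271.5]
force: [0.6, -0.4, -0.1]
row [ 0.1841 -0.6282  0.1443  0.0056 -0.0043 -1.0547]
```

Caught (no upward force at 105). On to the third pack.

```bash
python3 -m jog '0 -.3 0 0 0 -.5;0 -.3 0 0 0 -.5;0 -.3 0 0 0 -.5;0 -.3 0 0 0 -.5;0 -.3 0 0 0 -.5;.184 -.628 0 .005 -.004 -1;.184 -.628 0 .005 -.004 -1;.184 -.628 0 .005 -.004 -1;.184 -.628 0 .005 -.004 -1;.184 -.628 .144 .005 -.004 -1;.184 -.628 .144 .005 -.004 -1;.184 -.628 .144 .005 -.004 -1;.184 -.628 .144 .005 -.004 -1;.184 -.628 .144 .005 -.004 -1;.184 -.628 .144 .005 -.004 -1;.184 -.628 .144 .005 -.004 -1;.184 -.628 .144 .005 -.004 -1' 1
python3 look.py q2; python3 -c "
from fit import *
print(fit('q2',572,306)); rel([572.5,306,20],103)"
```

```text
time_s: 40.17
ee_pos: [572.0, 235.7, 200.4]
ee_rot: [179.9, -0.0, 97.0]
force: [0.8, -0.8, 0.5]
gripper_width: 91.1
[572.  235.7 200.4] [179.9  -0.   97. ]
cam [564. 305. 384.]
tip [ 97.4 203. ] 0.84 [344.2 165.5   0. ]
tip [320.8 186.7] 0.81 [661.9 228.6   0. ]
tip [265.9 118.2] 0.65 [576.8 308.7   0. ]
tip [143.3 128.2] 0.56 [415.1 280.    0. ]
rect [302.4 171.8 344.8 210. ] 0.9 ctr [663.5 225.9  12. ] rgb [95. 81. 72.]
rect [241.8  94.5 283.4 141.5] 0.89 ctr [572.4 308.3  12. ] rgb [205. 206. 208.]
rect [ 79.5 189.1 117.3 218.3] 0.69 ctr [352.8 169.   12. ] rgb [121.  89.  61.]
rect [121.4 103.5 165.4 156.4] 0.6 ctr [420.1 278.5  12. ] rgb [141. 182. 155.]
[[ 71.2 577.2 306.  103. ]
 [ 70.7 577.2 306.  104. ]
 [ 69.6 578.  306.  104. ]]
row [ 1.392e-01  1.760e-02  3.610e-01  9.000e-04 -1.000e-04 -6.640e-02]
```

```bash
python3 -m jog '.14 .021 .2 0 0 -.066;.14 .021 .2 0 0 -.066;.14 .021 .3 0 0 -.066;.14 .021 .34 0 0 -.066;.14 .021 .36 0 0 -.066;.14 .021 .36 0 0 -.066;.14 .021 .36 0 0 -.066' 1 10
python3 -m jog '0 0 .015 0 0 0;0 0 .03 0 0 0;0 0 .036 0 0 0;0 0 .036 0 0 0'|egrep 'pos|for'
python3 -m jog '0 0 .006 0 0 0;0 0 .006 0 0 0' | egrep 'pos|force';  python3 -c "
from h import *
rel([574,306,-6],103)"
```

```text
time_s: 40.9
ee_pos: [573.4, 306.3, 19.5]
ee_rot: [-179.9, 0.0, 103.0]
force: [0.2, 0.6, 0.5]
gripper_width: 91.4
ee_pos: [573.5, 306.0, 1.9]
force: [-0.2, 0.6, 0.0]
ee_pos: [573.7, 305.8, -0.7]
force: [-0.9, 0.0, -0.1]
row [ 0.0002  0.0007  0.0105 -0.0003  0.0003 -0.0008]
```

```bash
python3 -m jog '0 0 .006 0 0 0;0 0 .01 0 0 0;0 0 .01 0 0 0' | egrep 'pos|force'
python3 -m jog '0 0 0 0 0 0;0 0 0 0 0 0;0 0 0 0 0 0;0 0 0 0 0 0;0 0 0 0 0 0;0 0 0 0 0 0;0 0 0 0 0 0;0 0 0 0 0 0;0 0 0 0 0 0;0 0 0 0 0 0;0 0 0 0 0 0;0 0 0 0 0 0' -1 15
python3 -m jog '0 0 -.1 0 0 0;0 0 -.2 0 0 0;0 0 -.3 0 0 0;0 0 -.4 0 0 0;0 0 -.46 0 0 0;0 0 -.46 0 0 0;0 0 -.46 0 0 0;0 0 -.46 0 0 0;0 0 -.46 0 0 0' 
python3 - <<'E'
from h import *
rel([515.3,-86,220],7)
E
```

```text
ee_pos: [573.4, 305.6, -6.2]
force: [-0.5, 0.2, 0.6]
time_s: 42.65
ee_pos: [573.4, 305.7, -6.1]
ee_rot: [-179.9, 0.0, 102.9]
force: [0.5, 0.5, 0.0]
gripper_width: 43.7
time_s: 43.4
ee_pos: [572.9, 305.5, 222.4]
ee_rot: [-179.8, 0.1, 102.9]
force: [-0.2, 0.3, -0.7]
gripper_width: 43.8
row [-0.7373 -0.2874  0.0069 -0.0011  0.0028  1.0659]
```

```bash
python3 -m jog '-.37 -.145 .003 0 0 .5;-.37 -.145 .003 0 0 .5;-.37 -.145 .003 0 0 .5;-.37 -.145 .003 0 0 .5;-.37 -.145 .003 0 0 .5;-.37 -.145 .003 0 0 .5;-.37 -.145 .003 0 0 .5;-.737 -.287 .003 0 .003 1;-.737 -.287 .003 0 .003 1;-.737 -.287 .003 0 .003 1;-.737 -.287 .003 0 .003 1;-.737 -.287 .003 0 .003 1;-.737 -.287 .003 0 .003 1;-.737 -.287 .003 0 .003 1;-.737 -.287 .003 0 .003 1;-.737 -.287 .003 0 .003 1' 
python3 -c "
from h import *
rel([515,-86,160],7)"
```

```text
time_s: 44.73
ee_pos: [514.5, -85.7, 220.2]
ee_rot: [-179.8, 0.2, 13.0]
force: [-0.7, 0.6, -0.7]
gripper_width: 44.3
row [ 0.0013  0.0011  0.1204 -0.0018  0.0028  0.0665]
```

```bash
python3 -m jog '.001 .001 0 -.001 .003 .066;.001 .001 .04 -.001 .003 .066;.001 .001 .08 -.001 .003 .066;.001 .001 .116 -.001 .003 .066;.001 .001 .116 -.001 .003 .066;.001 .001 .116 -.001 .003 .066'|egrep 'pos|for|wid|rot'
python3 -m jog '.002 0 .01 0 0 0;.002 0 .02 0 0 0;.002 0 .03 0 0 0;.002 0 .04 0 0 0;.002 0 .04 0 0 0'|egrep 'pos|for|wid'; python3 -m jog '.001 0 .01 0 0 0;.001 0 .02 0 0 0;.001 0 .02 0 0 0'|egrep 'pos|for|wid';  python3 -m jog '.001 0 .008 0 0 0;.001 0 .016 0 0 0;.001 0 .018 0 0 0'|egrep 'pos|for|wid'
```

```text
ee_pos: [514.1, -85.4, 161.1]
ee_rot: [-179.9, 0.2, 7.1]
force: [0.9, -0.3, 0.0]
gripper_width: 44.2
ee_pos: [514.3, -85.1, 140.1]
force: [0.7, -0.3, -1.5]
gripper_width: 44.1
ee_pos: [514.2, -84.9, 129.1]
force: [-0.2, -0.3, -0.9]
gripper_width: 44.3
ee_pos: [513.9, -84.8, 119.3]
force: [-1.7, 0.9, 1.3]
gripper_width: 44.3
```

```bash
python3 -m jog '0 0 .004 0 0 0;0 0 .004 0 0 0;0 0 .004 0 0 0;0 0 0.004 0 0 0;0 0 0.004 0 0 0;0 0 -.03 0 0 0;0 0 -.07 0 0 0;.002 0.002 -.11 0 0 0;.002 0.002 -.11 0 0 0' .32
python3 -m jog '0 0 0 0 0 0;0 0 0 0 0 0;0 0 0 0 0 0;0 0 0 0 0 0;0 0 0 0 0 0;0 0 0 0 0 0;0 0 0 0 0 0;0 0 0 0 0 0;0 0 0 0 0 0;0 0 .02 0 0 0;0 0 .04 0 0 0;0 0 .04 0 0 0' -1
python3 -c "
from h import *
rel([515.3,-86,97],7)"
```

```text
time_s: 46.9
ee_pos: [518.4, -86.4, 178.3]
ee_rot: [-179.9, -0.0, 7.1]
force: [0.8, -0.0, -0.4]
gripper_width: 60.2
time_s: 47.9
ee_pos: [516.6, -86.0, 155.6]
ee_rot: [-179.8, 0.3, 7.1]
force: [-0.9, -0.3, 0.0]
gripper_width: 0.6
row [-2.000e-03 -1.000e-04  1.172e-01 -1.700e-03  2.900e-03  1.400e-03]
```

```bash
python3 -m jog '-.001 0 .02 0 .002 0;-.002 0 .04 0 .002 0;-.002 0 .05 0 .002 0;-.002 0 .05 0 .002 0'|egrep 'pos|for'; for i in 1 2 3 4; do python3 -m jog '0 0 .008 0 0 0;0 0 .016 0 0 0;0 0 .016 0 0 0'|egrep 'pos|for'; done; python3 -m jog '0 0 .005 0 0 0;0 0 .005 0 0 0;0 0 .005 0 0 0'|egrep 'pos|for'
```

```text
ee_pos: [514.5, -85.9, 129.1]
force: [-0.4, -0.3, 0.5]
ee_pos: [515.7, -86.0, 121.3]
force: [2.3, -0.3, 3.9]
ee_pos: [515.9, -86.1, 113.6]
force: [0.2, 0.5, 4.0]
ee_pos: [515.9, -86.1, 105.7]
force: [-0.9, -1.3, 4.8]
ee_pos: [515.9, -86.1, 98.0]
force: [-0.3, -0.2, 5.9]
ee_pos: [515.9, -86.1, 96.1]
force: [-1.5, 0.6, 5.0]
```

```bash
python3 -m jog '0 0 -.01 0 0 0;0 0 -.02 0 0 0;0 0 -.02 0 0 0'|egrep 'pos|for'; python3 -m jog '0 0 -.01 0 0 0;0 0 -.02 0 0 0;0 0 -.02 0 0 0'|egrep 'pos|for';python3 -m jog '0 0 -.04 0 0 0;0 0 -.12 0 0 0;0 0 -.2 0 0 0;0 0 -.26 0 0 0;0 0 -.3 0 0 0;0 0 -.3 0 0 0'|egrep 'pos|for'
python3 -c "
from h import *
rel([441.5,-87.3,348],7.2)"
```

```text
ee_pos: [516.3, -86.2, 107.0]
force: [-0.5, 0.5, 0.3]
ee_pos: [516.8, -86.3, 117.9]
force: [-0.3, -0.4, 0.2]
ee_pos: [518.9, -87.0, 272.9]
force: [0.4, 0.1, 0.4]
row [-0.1519 -0.0185 -0.1519  0.001  -0.0073 -0.0007]
```

```bash
python3 -m jog '-.15 -.018 -.15 0 -.007 0;-.15 -.018 -.15 0 -.007 0;-.15 -.018 -.15 0 -.007 0;-.15 -.018 -.15 0 -.007 0;-.15 -.018 -.15 0 -.007 0;-.15 -.018 -.15 0 -.007 0' 1
python3 - <<'E'
from h import *
im=save('wrist','m2'); c=calibration('wrist')
for z,p in((115,(0,0)),(115,(0,15)),(115,(0,-15)),(125,(26,0)),(125,(-26,0)),(115,(20,14)),(115,(-20,-14))):
    a=np.radians(7); q=[515.2+p[0]*np.cos(a)-p[1]*np.sin(a),-86+p[0]*np.sin(a)+p[1]*np.cos(a),z]
    u=proj('wrist',q,c); print(p,u.round(),im[int(u[1]+.5),int(u[0]+.5)])
for d in tip_of('cover_knob','wrist'): print(np.round(d['location'],1),round(d['confidence'],2),np.round(onz('wrist',d['location'],177),1))
rel([616,-152,230],7.2); rel([616,-152,165],7.2)
E
```

```text
time_s: 50.98
ee_pos: [442.4, -87.3, 345.3]
ee_rot: [180.0, 0.1, 7.1]
force: [0.7, -1.3, -0.5]
gripper_width: 37.4
(0, 0) [262. 117.] [146 147 147]
(0, 15) [251. 117.] [129 131 132]
(0, -15) [273. 117.] [149 149 151]
(26, 0) [262.  98.] [99 80 35]
(-26, 0) [262. 136.] [110  89  39]
(20, 14) [252. 103.] [122 124 125]
(-20, -14) [272. 132.] [166 168 168]
[324.6  49.2] 0.9 [ 608.1 -147.9  177. ]
row [ 3.288e-01  1.716e-01  2.288e-01  1.000e-04  2.100e-03 -6.000e-04]
row [ 3.293e-01  1.715e-01  3.588e-01  1.000e-04  2.100e-03 -6.000e-04]
```

White pack in the well with brass over both ends. Now close the cover.

```bash
python3 -m jog '.33 .172 0 0 .002 0;.33 .172 0 0 .002 0;.33 .172 0 0 .002 0;.33 .172 0 0 .002 0;.33 .172 0 0 .002 0;.33 .172 .1 0 .002 0;.33 .172 .2 0 .002 0;.33 .172 .27 0 .002 0;.33 .172 .32 0 .002 0;.33 .172 .355 0 .002 0;.33 .172 .355 0 .002 0;.33 .172 .355 0 .002 0' 1
python3 -m jog '0 0 0 0 0 0;0 0 0 0 0 0;0 0 0 0 0 0;0 0 0 0 0 0;0 0 0 0 0 0;0 0 0 0 0 0;0 0 0 0 0 0;0 0 0 0 0 0;0 0 0 0 0 0;0 0 0 0 0 0;0 0 0 0 0 0;0 0 0 0 0 0;0 0 0 0 0 0;0 0 0 0 0 0;0 0 0 0 0 0' -1 8
python3 - <<'E'
from h import *
s=state(); P=np.array([592,-75.8]); T=R.from_euler('xyz',s['ee_rot'],degrees=True)
r=s['ee_pos'][:2]-P; a0=np.arctan2(r[1],r[0]); print(np.linalg.norm(r),np.degrees(a0), 'left to 187deg:',np.radians(-360+360+187-360-np.degrees(a0)))
end=np.radians(187-360)
for a in np.r_[np.arange(a0,end,-.1)[1:],end,end-.05]:
    q=P+78*np.array([np.cos(a),np.sin(a)]); v=T.inv().apply(np.r_[q-s['ee_pos'][:2],0])/500; print('%.3f %.3f'%(v[0],v[1]),end=';')
E
```

```text
time_s: 52.08
ee_pos: [616.0, -151.9, 164.7]
ee_rot: [-179.9, 0.2, 7.2]
force: [0.3, -0.8, -0.5]
gripper_width: 91.2
time_s: 53.33
ee_pos: [616.0, -151.7, 164.6]
ee_rot: [-179.9, 0.2, 7.2]
force: [-0.6, 0.4, 0.7]
gripper_width: 18.0
79.64881623172666 -72.44805701801288 left to 187deg: -1.7549624743132806
-0.016 -0.001;-0.032 -0.001;-0.047 -0.002;-0.063 -0.004;-0.078 -0.009;-0.092 -0.014;-0.106 -0.021;-0.119 -0.030;-0.131 -0.039;-0.143 -0.050;-0.153 -0.062;-0.162 -0.075;-0.169 -0.089;-0.175 -0.103;-0.180 -0.118;-0.183 -0.133;-0.185 -0.149;-0.185 -0.157;-0.185 -0.165;
```

```bash
python3 -m jog '-.016 -.001 0 0 0 0;-.032 -.001 0 0 0 0;-.047 -.002 0 0 0 0;-.063 -.004 0 0 0 0;-.078 -.009 0 0 0 0;-.092 -.014 0 0 0 0;-.106 -.021 0 0 0 0;-.119 -.03 0 0 0 0;-.131 -.039 0 0 0 0;-.143 -.05 0 0 0 0;-.153 -.062 0 0 0 0;-.162 -.075 0 0 0 0;-.169 -.089 0 0 0 0;-.175 -.103 0 0 0 0;-.18 -.118 0 0 0 0;-.183 -.133 0 0 0 0;-.185 -.149 0 0 0 0;-.185 -.155 0 0 0 0;-.185 -.155 0 0 0 0'
for i in 1 2 3; do python3 -m jog '0 -.004 0 0 0 0;0 -.004 0 0 0 0;0 -.004 0 0 0 0'|egrep 'pos|for|wid'; done
```

```text
time_s: 54.92
ee_pos: [513.1, -86.4, 164.9]
ee_rot: [-180.0, 0.4, 7.3]
force: [-4.3, -5.0, -1.6]
gripper_width: 17.5
ee_pos: [512.9, -86.4, 164.9]
force: [-2.1, -8.6, -3.5]
gripper_width: 17.7
ee_pos: [512.9, -86.5, 164.9]
force: [-1.2, -10.0, -2.7]
gripper_width: 17.4
ee_pos: [513.0, -86.6, 164.9]
force: [-1.1, -9.9, -4.4]
gripper_width: 17.6
```

```bash
python3 -m jog '0 0 0 0 0 0;0 0 0 0 0 0;0 0 0 0 0 0;0 0 0 0 0 0;0 0 0 0 0 0;0 0 0 0 0 0;0 0 0 0 0 0;0 0 0 0 0 0;0 0 0 0 0 0;0 0 -.05 0 0 0;0 0 -.1 0 0 0;0 0 -.2 0 0 0;0 0 -.3 0 0 0;0 0 -.38 0 0 0;0 0 -.38 0 0 0;0 0 -.38 0 0 0' 0.8
python3 -m jog '-.15 0 0 0 0 0;-.15 0 0 0 0 0;-.15 0 0 0 0 0;-.15 0 0 0 0 0;-.15 0 0 0 0 0' 
python3 - <<'E'
from h import *
w=save('wrist','f1'); d=save('side','f2'); 
for cam in('wrist','side'):
    for t in tip_of('cover_knob',cam): print(cam,np.round(t['location'],1),round(t['confidence'],2),np.round(onz(cam,t['location'],177),1))
A=cv2.imread('pics/m2.png')[70:170,205:325]; B=w[20:220,140:390,::-1]; D=d[120:320,150:400,::-1]
r=lambda a,s:cv2.resize(a,s,interpolation=cv2.INTER_CUBIC)
cv2.imwrite('pics/fin.png',np.vstack([np.hstack([r(A,(360,300)),r(B,(375,300))]),np.hstack([r(D,(375,300)),np.zeros((300,360,3),np.uint8)])]))
E
```

```text
time_s: 57.0
ee_pos: [516.0, -83.9, 359.9]
ee_rot: [179.0, -0.1, 7.5]
force: [0.5, -0.9, 0.1]
gripper_width: 82.3
time_s: 57.42
ee_pos: [441.9, -93.7, 359.1]
ee_rot: [179.0, -0.1, 7.5]
force: [0.4, -0.3, -0.7]
gripper_width: 82.0
wrist [255.1 114.5] 0.59 [517.7 -84.9 177. ]
wrist [343.2 215.4] 0.45 [ 404.5 -219.1  177. ]
side [268.7 155. ] 0.65 [511.9 -93.4 177. ]
```

View pics/fin.png

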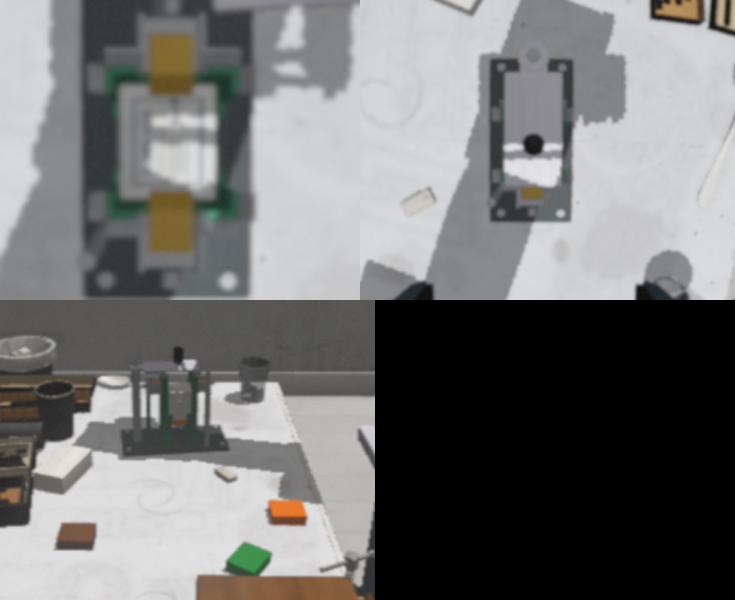

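```bash
python3 -c "
from h import *
print(job_done())"
```

```text
the job is handed in; nothing more can be done
None
```

The job is handed in. I swung the cover aside, loaded the three white crayon packs one at a time past the brass catches, and swung the cover back until it met its stop. I found only three packs on the table and saw no fourth in any view. It took about 57 s of the 210 s. No verdict was reported.

**Checks at the end**
- **Stack:** the side view shows the white stack in the well, with the orange follower pushed down beneath it. The view from above, taken before closing, shows the brass catches over both ends of the top pack.
- **Catches:** after each press, the upward push on the fingers fell to about zero once they had risen to near catch level. This is what a caught pack should do.
- **Forces on the packs:** pressing took at most about 6 N, and the grip was set to 15 N.
- **Cover:** it pushed back with about 10 N at its stop, and in the last overhead view it lies over the mouth. The knob position differs by about 10 mm between the two cameras: (518, -85) from the wrist and (512, -93) from the side.
- **Other things:** I did not touch the eraser, chalk block, cup or the coloured look-alikes.

**Disagreements along the way**
- **Fingertip height:** the fingertips sat about 8 mm above the reported tool point, not 22 mm beyond it as the task states. My first try at gripping the knob therefore closed just above it. I corrected using the side camera and careful lowering.
- **Wrist camera scale:** it made known sizes read about 2–3% small.

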